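# Put the spare drain trap and covers away on the sink-cupboard turntable

## Task

Turn the turntable one click counter-clockwise so that its square nest comes to the front, and build the spare drain trap in the nest, each part flat and square: the trap body first, then every spacer there is, then the round grate with the stub on top. Then turn it one more click so that the plate comes to the front, and stack all the plain aluminium covers on it, centred and flat, largest at the bottom and smallest on top. Load nest and plate only when each has come to the front, and leave the other things in the cupboard where they are.

Things in the scene. Friction and masses are not known exactly. Their poses are not given: they have to be found in the camera images.
- carousel (a joint): Angle of the white turntable deck, counter-clockwise from above. A caged ball at the rear rim drops in at three clicks, 0, 1.257 and 2.513 rad, and holds the deck there (up to about 0.3 N m to pass); between clicks it stays where it is left. Stops 0.15 rad beyond the end clicks. Starts at click 0, an empty bay in front; at 1.257 the nest is in front, at 2.513 the plate
- knob (a point): Grip point of the grey bar knob in the middle of the deck, on its vertical axis, 66 mm above the work surface. The bar is 52 mm long (this point's x axis), 14 mm thick (y) and 32 mm high, from 45 to 77 mm above the work surface. It is fixed to the deck and turns it
- carousel_base: Fixed grey base under the white deck. Origin on the axis at the work surface; its -x axis points at the steel pointer tab (30 mm wide, reaching 193 mm out, towards the robot up to 20 degrees aside) that marks the front; the grey ball cage, 66 mm high, is at the rear. The deck is 324 mm across, its top 27 mm above the work surface, with five bays 105 mm from the axis, 72 degrees apart
- nest (a point): The square nest fixed on the deck: four white L-shaped corner posts 50 mm high, 4 mm thick, legs 14 mm along each side, with small flared lips on top (to 54 mm), round a pocket 66 x 66 mm; the 38 mm gaps in the middle of all four sides leave room for fingers. Origin at the centre of the pocket's floor (= deck top); x points radially outward, sides along x and y
- plate (a point): Flat dark steel plate without rim, 84 mm across and 4 mm thick, fixed on the deck. Origin at the centre of its underside on the deck; the covers lie on its top, 4 mm higher
- trap_body: Square grey plastic drain-trap body 60 x 60 x 20 mm with a round dark mouth on top; origin at the centre of its underside; yaw has no front; sides lie along its x and y axes
- spacer_a: Square grey plastic spacer frame 60 x 60 x 12 mm with a 30 mm square hole; origin at the centre of its underside; yaw has no front; sides lie along its x and y axes. Absent (None) in some runs
- spacer_b: A second spacer, the same as spacer_a. Absent (None) in some runs; at least one of the two is there
- grate: Round steel top grate 60 mm across, 12 mm thick, with a ring of small dark holes and a central stub 14 mm across and 6 mm high on top; origin at the centre of its underside
- cover_large: Plain flat aluminium drain cover, a disc 66 mm across and 12 mm thick; origin at the centre of its underside. One of the three covers is absent (None) in some runs
- cover_medium: Same, 56 mm across, 12 mm thick
- cover_small: Same, 46 mm across, 12 mm thick
- red_cover: Bystander: red drain cover 72 mm across, 18 mm high; leave alone
- mop_clamp: Bystander: small aluminium mop clamp head 36 x 70 mm, 44 mm high; leave alone
- spice_jar: Bystander: jar 48 mm across, 60 mm high; leave alone
Mind the look-alikes: they are no part of the job. Leave any blue look-alike of the spacer_a alone. Leave any purple look-alike of the grate alone.

How it is judged:
By the outcome, as a careful person would: the job done as asked, in the order asked, and still so for the second after the job is handed in, with the robot touching nothing.
Of spacer_a, spacer_b only 1 to 2 are there at a start; the rules pass over those that are not, and their reading is None.
Of cover_large, cover_medium, cover_small only 2 to 3 are there at a start; the rules pass over those that are not, and their reading is None.
At some moment in a run one of trap_body, spacer_a, spacer_b, grate, cover_large, cover_medium, cover_small may be knocked a few centimetres aside while the robot is not near it.
Once in a run the grip may slacken for a moment while it holds something.
It also fails if it takes over 210 s, if anything falls off the work surface, if the arm or the gripper's body presses on something with over 40 N, if the wrist force passes 120 N, or if a joint passes its speed limit or range.

## Robot

A 6-joint arm with a two-finger parallel gripper is mounted at the origin on the work surface. World frame = base frame: x ahead of the robot, y to its left, z up, the work surface at z = 0. Lengths are in mm, angles in rad, forces in N, time in s.
With the tool pointing down it reaches from about 350 to 875 mm from the base axis. Payload 4.2 kg.
Tool frame: the origin (TCP) lies at the very end of the fingers, on their centre line; the grasp point (between the pads) lies 19 mm behind it; z points along the fingers, y is the line along which they close (so a half turn about z gives the same grasp; the last joint's range is limited). The gripper opens to 85 mm and grips with 20 to 120 N. Pads are 22 mm wide; open, the fingers measure 114 mm over their backs; the gripper's body (76 mm by 85 mm) begins 54 mm behind the grasp point. The pads swing forward as they close: fully open they stand 13 mm farther back than shut.
Start: joints at [1.539, 0.385, 0.008, 0, -1.194, -0.259], TCP at [179.167, 598.747, 231.312] pointing down, gripper open.
Joint ranges: [-3.14, 3.14], [-1.21, 2.06], [-1.07, 1.41], [-3.16, 2.05], [-2.99, -0.16], [-3.1, 3.1]. Speed limits (rad/s): [2.79, 2.79, 3.14, 3.14, 3.14, 3.14].

## Interface

Orientations are given as a unit quaternion [x, y, z, w].
In Python, from bench import read_state, get_image, get_calibration, job_done gives the robot as it stands.
- The arm moves only by the shell command python3 -m creep 'ROWS'. ROWS is a JSON object of lists of equal length, an entry for each row: "translation": the shift along the world's x, y, z in cm, a list of three; "delta_rot": the turn, a rotation vector about the world's x, y, z in degrees, a list of three; "hand": the finger opening in cm, from 0 to 8.54. A call has 1 to 8 rows; each row is the pose to reach, as a shift and turn from the pose commanded when the call began; what a row does not reach only later rows make up. A row lasts 1/8 s, in which the tool goes at most 62.5 mm and 10.7 degrees, less where a joint would pass 70% of its speed; a pose out of reach is approached as far as the arm can. A call with a gripper value outside its range is refused whole. The fingers move at their own pace and stop on an object; the grip force is fixed at half the most. Time passes only in rows, so rows that repeat a pose let the fingers close. It gives the time, the measured TCP pose, the force, the opening and the grip force at its end, in the units of the state.
- read_state(): the state, without advancing time (a new reading comes with each control period).
- get_image(name): name is "side" or "top"; returns (picture, depth): 480x640x3 uint8, red, green, blue; 480x640 float32, mm along the optical axis (not along the pixel's ray), 0 where there is no reading.
- get_calibration(name): a dict with "intrinsics" (3x3 intrinsics, pixels), "dist" ([k1, k2, p1, p2, k3] as OpenCV has them; the pictures are not rectified), "xyz" and "attitude" of the camera in the world. Camera axes: x right, y down, z forward; pixel columns grow to the right and rows downward; lengths in mm; the calibration is good to about 2 mm. A picture is of the moment at which its call begins. get_calibration takes no time and is no camera call.
- job_done(): hands the job in; it is judged then, once.
The state is a dict: "clock": time; "joints": joint angles; "joint_vel": joint speeds; "joint_efforts": joint torques, N m; "position": TCP position; "ee_rot": TCP orientation; "contact_force": force on the tool from outside, world axes, zero at the start; "wrist_torque": the same for the moment, N m; "gripper_width": finger opening in mm; "grasp_force": force on a finger pad.
Only numpy, scipy, OpenCV 4.12 (cv2) and the standard library are available. Lean on these libraries where they do the work, as an engineer would, in place of code of your own. Each camera call takes 0.05 s, during which the arm holds its last target. There are 200 camera calls.

## Working session

There is one attempt and no reset: what is moved stays moved. The work goes in short steps, Python scripts to look and compute and a shell command to move; the robot and the scene stay as the last step left them, time stands still between calls to the robot, and variables do not carry over. Pictures are saved under pics/ and viewed, at most 14 in all, crops included, and the job is handed in when it is done.

```bash
ls; mkdir -p pics; cat > h.py <<'E'
import numpy as np, cv2
from scipy.spatial.transform import Rotation as R
from bench import read_state, get_image, get_calibration
def cam(n):
    c=get_calibration(n); return np.array(c["intrinsics"],float),np.array(c["dist"],float),np.array(c["xyz"],float),R.from_quat(c["attitude"]).as_matrix()
def onplane(n,px,z):
    K,d,t,M=cam(n); p=cv2.undistortPoints(np.array(px,float).reshape(-1,1,2),K,d).reshape(-1,2)
    r=np.c_[p,np.ones(len(p))]@M.T; return t+r*((z-t[2])/r[:,2])[:,None]
def cloud(n,depth):
    K,d,t,M=cam(n); v,u=np.mgrid[0:480,0:640]
    p=cv2.undistortPoints(np.stack([u,v],-1).reshape(-1,1,2).astype(float),K,d).reshape(480,640,2)
    P=np.dstack([p,np.ones((480,640))])*depth[...,None]; return P@M.T+t
def grab(n,tag=None):
    im,dp=get_image(n)
    if tag: cv2.imwrite(f"pics/{tag}.png",im[:,:,::-1]); np.savez(f"pics/{tag}.npz",im=im,dp=dp)
    return im,dp
E
python3 - <<'E'
from h import *
for n in("top","side"):
    print(n,get_calibration(n)); grab(n,n+"0")
s=read_state();print(s)
E
```

```text
pics
top {'intrinsics': array([[437.49000397,   0.        , 324.51220711],
       [  0.        , 437.49000397, 247.28572337],
       [  0.        ,   0.        ,   1.        ]]), 'dist': array([-0.03351906,  0.        ,  0.        ,  0.        ,  0.        ]), 'xyz': array([297.36902608,  -2.73488698, 963.62173111]), 'attitude': array([ 0.7084905 , -0.69888975,  0.06022919, -0.07724494])}
side {'intrinsics': array([[474.89712011,   0.        , 319.11567437],
       [  0.        , 474.89712011, 245.99121135],
       [  0.        ,   0.        ,   1.        ]]), 'dist': array([-0.09937765,  0.        ,  0.        ,  0.        ,  0.        ]), 'xyz': array([ 392.21797534, -618.300796  ,  733.79994718]), 'attitude': array([ 0.92294337, -0.05643526,  0.0291077 , -0.37966213])}
{'clock': 0.1, 'joints': array([ 1.53858815e+00,  3.85495251e-01,  6.75230327e-03, -4.18430958e-04,
       -1.19400173e+00, -2.58625379e-01]), 'joint_vel': array([-0.00082855, -0.00310077,  0.00185857,  0.00078956,  0.00011634,
        0.00124781]), 'joint_efforts': array([-4.65489211e-04, -3.93323207e+01,  1.88928992e+01,  4.19804022e+00,
       -2.62483205e-03,  5.43284756e-06]), 'position': array([179.04253711, 598.25962767, 230.32003255]), 'ee_rot': array([ 9.89433925e-01, -1.44981104e-01, -8.31691264e-05,  9.89908563e-04]), 'contact_force': array([-0.40973758, -0.02882089, -1.07586203]), 'wrist_torque': array([-0.07134447,  0.00096384, -0.04069485]), 'grasp_force': 0.0, 'gripper_width': 85.30617413374468}
```

View pics/top0.png

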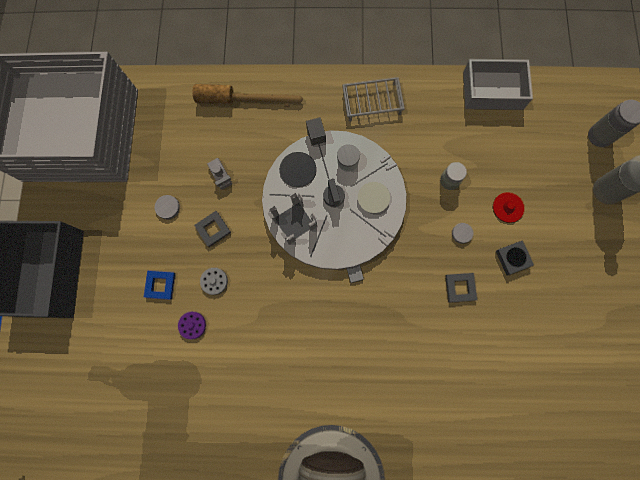

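View pics/side0.png

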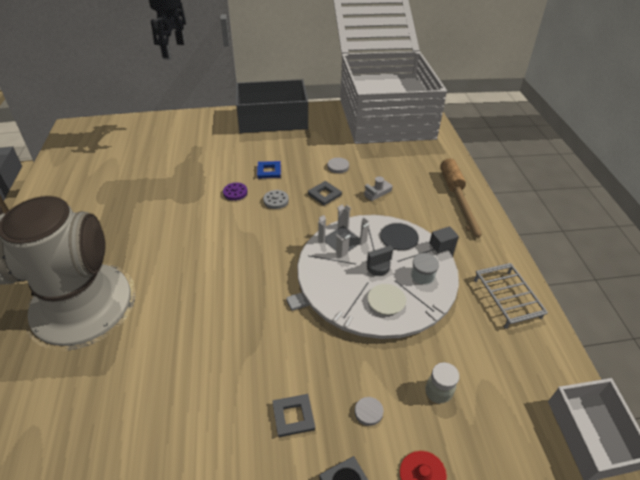

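Top view: 
- **Spacers:** two grey frames at (212,230) and (461,289). The blue look-alike is at (159,285).
- **Grate:** the steel one is at (213,281). The purple look-alike is at (192,326).
- **Trap body:** (515,258).
- **Covers:** plain discs at (166,207) and (462,233). The things on the deck at (348,157) and (374,197) are a tall cylinder and a cream disc.
- **Deck:** the nest is at (294,217), the plate at (298,169) and the pointer tab at (356,276).

Next I measure these and confirm with an enlarged crop.

```bash
cat > seg.py <<'E'
from h import *
def comps(n,im,dp,zmin=5,zmax=90,box=(200,900,-520,520)):
    P=cloud(n,dp); m=((dp>0)&(P[...,2]>zmin)&(P[...,2]<zmax)&(P[...,0]>box[0])&(P[...,0]<box[1])&(P[...,1]>box[2])&(P[...,1]<box[3])).astype(np.uint8)
    k,l,st,ce=cv2.connectedComponentsWithStats(m)
    out=[]
    for i in range(1,k):
        if st[i,4]<60: continue
        q=P[l==i]; zt=np.percentile(q[:,2],90); top=q[q[:,2]>zt-6]
        r=cv2.minAreaRect(top[:,:2].astype(np.float32))
        (cx,cy),rad=cv2.minEnclosingCircle(top[:,:2].astype(np.float32))
        out.append(dict(px=ce[i].round(0),zmed=round(float(np.median(top[:,2])),1),rect=np.round(r[0],1),sz=np.round(r[1],1),ang=round(r[2],1),diam=round(2*rad,1),mean=top[:,:2].mean(0).round(1),rgb=im[l==i].mean(0).round(0),n=st[i,4]))
    return out
E
python3 - <<'E'
from seg import *
for n in("top","side"):
    d=np.load(f"pics/{n}0.npz"); print(n)
    for c in comps(n,d["im"],d["dp"]): print(*[f"{k}={v}" for k,v in c.items()])
im=np.load("pics/top0.npz")["im"]
a=cv2.resize(im[150:345,140:270],None,fx=3,fy=3,interpolation=3); b=cv2.resize(im[150:345,430:540],None,fx=3,fy=3,interpolation=3)
cv2.imwrite("pics/crop0.png",np.hstack([a,b])[:,:,::-1])
cv2.imwrite("pics/deck0.png",cv2.resize(im[110:290,245:425],None,fx=3.3,fy=3.3,interpolation=3)[:,:,::-1])
E
```

```text
top
px=[121. 130.] zmed=80.6 rect=[758.5 491.6] sz=[ 29.3 243.6] ang=83.7 diam=243.6 mean=[742.9 493. ] rgb=[59. 57. 54.] n=1974
px=[498.  96.] zmed=48.2 rect=[ 863.8 -379. ] sz=[ 70.6 142. ] ang=0.4 diam=155.4 mean=[ 846.5 -376.7] rgb=[81. 77. 73.] n=1211
px=[373.  97.] zmed=23.3 rect=[846.3 -87.2] sz=[ 87.2 136.4] ang=8.5 diam=159.0 mean=[845.4 -86.8] rgb=[104.  98.  90.] n=761
px=[235.  95.] zmed=41.0 rect=[850.3 293.5] sz=[91.7 38.4] ang=87.1 diam=94.0 mean=[851.1 292.4] rgb=[91. 68. 39.] n=1306
px=[334. 199.] zmed=55.5 rect=[635.1  18.8] sz=[274.9 266.3] ang=6.9 diam=321.6 mean=[625.4 -10.1] rgb=[127. 123. 115.] n=16101
px=[219. 173.] zmed=43.2 rect=[657.2 269.5] sz=[22.  19.4] ang=49.0 diam=22.3 mean=[656.7 269. ] rgb=[95. 90. 85.] n=410
px=[453. 176.] zmed=59.1 rect=[ 648.5 -263.6] sz=[39.8 42.4] ang=78.0 diam=43.3 mean=[ 648.  -263.1] rgb=[113. 109. 100.] n=507
px=[167. 206.] zmed=11.5 rect=[576.  385.3] sz=[56.4 54.3] ang=61.7 diam=57.8 mean=[576.5 385.5] rgb=[122. 115. 111.] n=464
px=[510. 207.] zmed=14.9 rect=[ 583.9 -393.1] sz=[19.8 19.7] ang=78.7 diam=21.9 mean=[ 583.6 -
[... 2211 characters left out ...]
79.1 diam=44.0 mean=[ 647.6 -266.3] rgb=[133. 130. 122.] n=1012
px=[583. 432.] zmed=49.0 rect=[ 864.  -379.7] sz=[ 71.5 142. ] ang=0.2 diam=156.9 mean=[ 847.2 -383.5] rgb=[106. 103.  99.] n=2922
px=[293. 415.] zmed=11.5 rect=[ 401.5 -278.8] sz=[61.1 61.9] ang=4.4 diam=85.4 mean=[ 401.7 -279.8] rgb=[91. 89. 86.] n=1098
px=[369. 411.] zmed=11.6 rect=[ 522.9 -287.2] sz=[45.3 45.5] ang=47.0 diam=47.3 mean=[ 523.  -288.1] rgb=[151. 146. 141.] n=627
px=[345. 471.] zmed=19.6 rect=[ 466.5 -376.6] sz=[34.8 68.5] ang=83.3 diam=68.8 mean=[ 467.8 -381.7] rgb=[67. 66. 64.] n=694
px=[422. 471.] zmed=16.1 rect=[ 584.4 -395.3] sz=[20.7 20.9] ang=68.7 diam=22.8 mean=[ 584.5 -396.3] rgb=[123.  35.  32.] n=273
```

View pics/crop0.png

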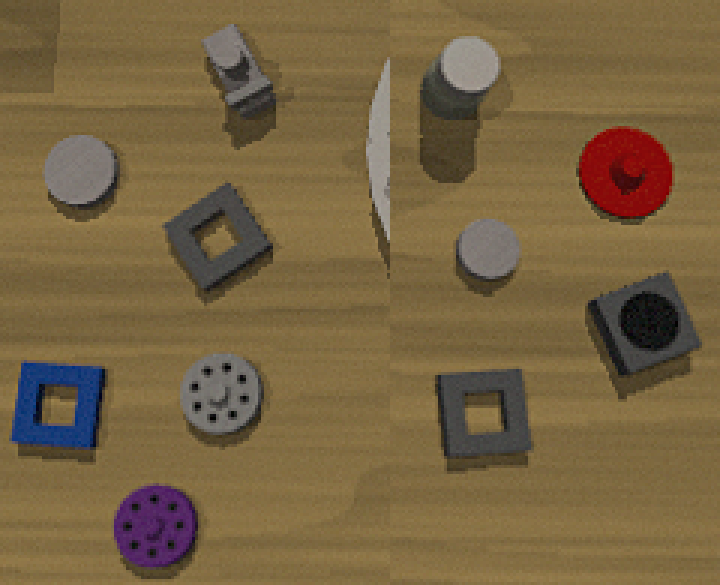

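View pics/deck0.png

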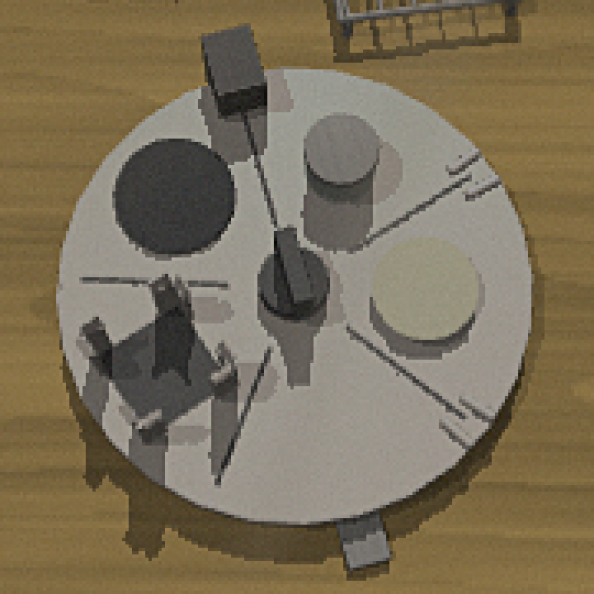

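The crop shows exactly two plain aluminium discs on the table: (166,207), 56 mm, is the medium cover, and (462,233), 46 mm, is the small one. The large cover is absent. Both dark grey square frames fit the spacer description, and the blue one is the look-alike. The steel grate at (213,281) is the right one, and the purple one isn't. In the deck crop the pointer is at front right, the knob bar is in the middle, and the cylinder and cream disc stay where they are. Next I measure the deck.

```bash
cat > deck.py <<'E'
from h import *
from scipy.optimize import least_squares
def deck(n,im,dp):
    P=cloud(n,dp); X,Y,Z=P[...,0],P[...,1],P[...,2]
    near=(abs(X-625)<200)&(abs(Y+2)<200)&(dp>0)
    m=(near&(Z>20)&(Z<33)).astype(np.uint8)
    c=max(cv2.findContours(m,0,1)[0],key=cv2.contourArea)[:,0]
    q=onplane(n,c,27)[:,:2]
    f=lambda p:np.hypot(*(q-p[:2]).T)-162
    s=least_squares(f,[625,-2],loss="soft_l1",f_scale=1).x
    r=np.hypot(X-s[0],Y-s[1])
    out={"axis":s.round(1),"deckz":round(float(np.median(Z[m>0])),1)}
    k=near&(r<35)&(Z>70); b=cv2.minAreaRect(P[k][:,:2].astype(np.float32)); out["knob"]=(np.round(b[0],1),np.round(b[1],1),round(b[2],1),round(float(np.median(Z[k])),1))
    t=near&(r>172)&(r<196)&(Z>8)&(X<s[0]-80); 
    d=P[t][:,:2].mean(0)-s; out["pointer"]=round(float(np.degrees(np.arctan2(d[1],d[0]))),1); out["np"]=int(t.sum())
    g=near&(r<165)&(im.mean(-1)<70)&(Z<34)&(Z>24)
    kk,l,st,ce=cv2.connectedComponentsWithStats(g.astype(np.uint8)); i=1+np.argmax(st[1:,4])
    c=P[l==i]; (a,bb),rr=cv2.minEnclosingCircle(c[:,:2].astype(np.float32)); out["plate?"]=(c.mean(0).round(1),round(rr*2,1))
    p=near&(r>60)&(r<162)&(Z>44)&(Z<58)
    kk,l,st,ce=cv2.connectedComponentsWithStats(p.astype(np.uint8))
    out["posts"]=[(P[l==j].mean(0).round(1).tolist(),int(st[j,4])) for j in range(1,kk) if st[j,4]>8]
    return out
if __name__=="__main__":
    import sys
    for n in("top","side"):
        tag=sys.argv[1]
        try: d=np.load(f"pics/{n}{tag}.npz"); im,dp=d["im"],d["dp"]
        except FileNotFoundError: im,dp=grab(n,n+tag)
        print(n)
        for k,v in deck(n,im,dp).items(): print(" ",k,v)
E
python3 deck.py 0
```

```text
top
  axis [596.    2.8]
  deckz 26.5
  knob (array([596.2,   3. ]), array([51.6, 14. ]), 15.4, 76.0)
  pointer -162.9
  np 26
  plate? (array([660.7,  85.1,  30.1]), 84.9)
  posts [([723.0, 38.9, 51.7], 43), ([661.5, -26.0, 49.9], 34), ([580.4, 86.6, 50.4], 15), ([551.9, 129.5, 51.1], 11), ([523.0, 46.7, 51.1], 13), ([491.3, 93.4, 52.3], 12)]
side
  axis [597.7  -2. ]
  deckz 27.3
  knob (array([597.5,   1.4]), array([50.5, 15.8]), 16.4, 76.8)
  pointer -163.9
  np 45
  plate? (array([660.7,  82. ,  30.4]), 81.1)
  posts [([547.5, 128.1, 50.8], 55), ([495.0, 91.0, 51.1], 42), ([582.3, 73.4, 50.3], 30), ([732.4, 31.8, 50.9], 103), ([530.9, 44.9, 51.3], 60), ([673.9, -45.3, 50.4], 113)]
```

```bash
python3 -m creep '{"translation":[[2.6,-3.75,0],[5.2,-7.5,0],[7.8,-11.25,0],[10.4,-15,0],[13,-18.75,0],[15.6,-22.5,0],[18.2,-26.25,0],[20.8,-30,0]],"delta_rot":[[0,0,-9],[0,0,-18],[0,0,-27],[0,0,-36],[0,0,-45],[0,0,-55],[0,0,-64],[0,0,-73]],"hand":[8.5,8.5,8.5,8.5,8.5,8.5,8.5,8.5]}'
python3 -m creep '{"translation":[[2.6,-3.7,0],[5.2,-7.4,0],[7.8,-11.1,0],[10.4,-14.8,0],[13,-18.5,0],[15.6,-22.2,0],[18.2,-26,0],[20.93,-29.69,0]],"delta_rot":[[0,0,-9],[0,0,-18],[0,0,-27],[0,0,-36],[0,0,-45],[0,0,-55],[0,0,-64],[0,0,-74]],"hand":[8.5,8.5,8.5,8.5,8.5,8.5,8.5,8.5]}'
python3 -m creep '{"translation":[[0,0,0],[0,0,0]],"delta_rot":[[0,0,0],[0,0,0]],"hand":[8.5,8.5]}'
python3 -c "
from h import *
s=read_state();print(s['position'],R.from_quat(s['ee_rot']).as_matrix()[:,0],s['joints'])"
```

```text
clock: 1.1
position: [387.6, 297.3, 231.1]
ee_rot: [0.707, -0.707, -0.0, 0.0]
contact_force: [0.5, -0.0, -1.1]
gripper_width: 84.8
grasp_force: 0.0
clock: 2.1
position: [596.9, 0.5, 230.8]
ee_rot: [-0.139, 0.99, 0.0, -0.0]
contact_force: [-0.5, 0.3, -0.3]
gripper_width: 85.3
grasp_force: 0.0
clock: 2.35
position: [595.9, 1.9, 230.7]
ee_rot: [-0.142, 0.99, 0.0, -0.001]
contact_force: [0.6, 0.5, 0.1]
gripper_width: 85.0
grasp_force: 0.0
[595.91581737   1.93268723 230.66978538] [-0.95946608 -0.28182077  0.0013742 ] [ 2.74485665e-01  3.36537447e-01 -6.63266017e-02 -4.97057108e-04
 -1.16931174e+00 -1.55939621e+00]
```

```bash
python3 -m creep '{"translation":[[0,0,-4],[0,0,-8],[0,0,-12],[0,0,-15],[0,0,-17],[0,0,-18.2],[0,0,-18.2]],"delta_rot":[[0,0,0],[0,0,0],[0,0,0],[0,0,0],[0,0,0],[0,0,0],[0,0,0]],"hand":[8.5,8.5,8.5,8.5,8.5,8.5,8.5]}'
python3 -m creep '{"translation":[[0,0,0],[0,0,0],[0,0,0],[0,0,0],[0,0,0],[0,0,0]],"delta_rot":[[0,0,0],[0,0,0],[0,0,0],[0,0,0],[0,0,0],[0,0,0]],"hand":[6,4,2,1,1,1]}'
python3 -c "
from h import *
s=read_state();print(s['position'],s['contact_force'],s['wrist_torque'],R.from_quat(s['ee_rot']).as_matrix()[:,0])"
```

```text
clock: 3.22
position: [595.9, 2.5, 49.0]
ee_rot: [-0.143, 0.99, -0.0, -0.001]
contact_force: [-0.1, 0.5, 0.8]
gripper_width: 84.8
grasp_force: 0.0
clock: 3.98
position: [596.7, 1.6, 49.8]
ee_rot: [-0.142, 0.99, -0.0, 0.0]
contact_force: [-0.3, -1.2, 4.3]
gripper_width: 12.8
grasp_force: 60.1
[596.66885434   1.63665628  49.81647171] [-0.25637485 -1.1793997   4.28755328] [-0.28786604  0.28875724  0.01956565] [-9.59547776e-01 -2.81545615e-01 -3.63882593e-04]
```

```bash
python3 -m creep '{"translation":[[0,0,0],[0,0,0],[0,0,0],[0,0,0],[0,0,0],[0,0,0],[0,0,0],[0,0,0]],"delta_rot":[[0,0,5],[0,0,14],[0,0,24],[0,0,34],[0,0,44],[0,0,54],[0,0,64],[0,0,72]],"hand":[1,1,1,1,1,1,1,1]}'
python3 -m creep '{"translation":[[0,0,0],[0,0,0]],"delta_rot":[[0,0,0],[0,0,0]],"hand":[1,1]}'
python3 -m creep '{"translation":[[0,0,0],[0,0,0],[0,0,0],[0,0,0],[0,0,4],[0,0,10],[0,0,16]],"delta_rot":[[0,0,0],[0,0,0],[0,0,0],[0,0,0],[0,0,0],[0,0,0],[0,0,0]],"hand":[3,6,8.5,8.5,8.5,8.5,8.5]}'
python3 deck.py 1
```

```text
clock: 4.97
position: [597.2, 1.2, 49.8]
ee_rot: [-0.698, 0.716, -0.001, 0.0]
contact_force: [0.6, -3.3, 2.6]
gripper_width: 13.0
grasp_force: 60.3
clock: 5.22
position: [597.2, 1.2, 49.8]
ee_rot: [-0.696, 0.718, -0.001, 0.0]
contact_force: [1.5, -5.2, 3.2]
gripper_width: 13.0
grasp_force: 60.1
clock: 6.1
position: [596.1, 1.9, 210.8]
ee_rot: [-0.697, 0.717, 0.0, -0.0]
contact_force: [2.0, 1.0, 0.7]
gripper_width: 84.9
grasp_force: 0.0
top
  axis [594.6   3.1]
  deckz 26.5
  knob (array([594.4,   3.4]), array([69.6, 69. ]), 0.8, 567.1)
  pointer 138.9
  np 2304
  plate? (array([537.2,  89.5,  30.2]), 83.6)
  posts [([632.2, 70.7, 49.6], 32), ([532.8, -44.6, 51.4], 19), ([467.9, -61.9, 51.4], 11), ([452.7, -8.6, 50.0], 9)]
side
  axis [595.7  -2. ]
  deckz 27.2
  knob (array([591.7,  -6.3]), array([58.6, 67.2]), 34.7, 361.9)
  pointer -163.5
  np 33
  plate? (array([511.1, -44.2,  28.1]), 35.0)
  posts [([646.0, 54.1, 50.5], 100), ([731.5, 32.7, 50.8], 94), ([517.2, 9.6, 51.1], 64), ([467.1, -1.2, 50.8], 20), ([455.9, -12.5, 51.1], 28), ([534.5, -54.4, 51.1], 41), ([477.5, -68.2, 51.2], 54)]
```

```bash
cat > now.py <<'E'
import sys
from seg import *
from deck import deck
tag=sys.argv[1]
for n in sys.argv[2:] or ("top",):
    try: d=np.load(f"pics/{n}{tag}.npz"); im,dp=d["im"],d["dp"]
    except FileNotFoundError: im,dp=grab(n,n+tag)
    print(n)
    for c in comps(n,im,dp,box=(230,790,-470,470)):
        if c["n"]<2000: print(c["px"],c["zmed"],"rect",c["rect"],c["sz"],c["ang"],"d",c["diam"],c["rgb"])
s=read_state(); M=R.from_quat(s["ee_rot"]).as_matrix(); print("tcp",s["position"].round(1),"yawx",np.degrees(np.arctan2(M[1,0],M[0,0])).round(1),"j",s["joints"].round(2),"F",s["contact_force"].round(1),"w",round(s["gripper_width"],1),s["clock"])
E
python3 now.py 1 top side
```

```text
top
[453. 175.] 59.1 rect [ 649.1 -263.8] [40.4 41.5] 45.4 d 44.3 [117. 112. 103.]
[509. 204.] 15.6 rect [ 584.3 -394.1] [19.5 18.1] 60.6 d 21.0 [126.  14.  11.]
[462. 233.] 11.3 rect [ 522.3 -284.9] [43.4 43.6] 44.8 d 45.3 [130. 124. 119.]
[515. 258.] 19.1 rect [ 466.4 -396.7] [60.5 62.9] 20.8 d 82.1 [50. 50. 48.]
[147. 283.] 11.4 rect [398.8 413. ] [12.3 56.4] 85.8 d 57.2 [ 29.  63. 127.]
[461. 287.] 11.0 rect [ 400.2 -276.7] [60.8 59.3] 4.2 d 82.6 [73. 72. 70.]
side
[338. 165.] 11.5 rect [577.5 382.5] [54.  55.6] 11.1 d 59.2 [157. 151. 147.]
[269. 169.] 11.3 rect [397.3 387.1] [69.2 58.9] 86.1 d 83.3 [ 51.  73. 128.]
[378. 188.] 42.8 rect [656.1 266.6] [22.  21.7] 8.4 d 26.9 [119. 116. 112.]
[325. 192.] 11.0 rect [527. 275.] [62.7 65.3] 35.3 d 83.6 [89. 88. 86.]
[235. 190.] 11.4 rect [311.4 307.1] [58.2 60.3] 1.1 d 63.1 [ 92.  55. 107.]
[276. 199.] 11.4 rect [408.1 264.3] [60.2 60.6] 51.3 d 65.0 [132. 130. 126.]
[442. 383.] 59.5 rect [ 648.2 -265.3] [41.7 42.2] 78.9 d 44.3 [142. 138. 130.]
[293. 415.] 11.4 rect [ 401.5 -278.5] [61. 62.] 4.8 d 85.6 [99. 98. 95.]
[369. 411.] 11.8 rect [ 523.2 -287.2] [44.9 45.9] 55.5 d 47.0 [165. 159. 154.]
[344. 471.] 19.7 rect [ 464.4 -388.7] [59.6 41.2] 21.1 d 68.6 [74. 73. 71.]
[422. 470.] 16.0 rect [ 585.1 -395.9] [20.4 20.5] 22.6 d 23.0 [146.  42.  39.]
tcp [600.6   2.3 217.9] yawx -91.6 j [ 0.27  0.34 -0.09  0.   -1.12 -0.3 ] F [ 0.4 -0.3  0.2] w 85.4 6.2
```

```bash
python3 -m creep '{"translation":[[-1.8,-5.6,0],[-3.6,-11.2,0],[-5.4,-16.8,0],[-7.2,-22.4,0],[-9,-28,0],[-10.8,-33.6,0],[-12.4,-38,0],[-12.94,-39.96,0]],"delta_rot":[[0,0,3],[0,0,6],[0,0,9],[0,0,12],[0,0,15],[0,0,18],[0,0,21],[0,0,22.3]],"hand":[8.5,8.5,8.5,8.5,8.5,8.5,8.5,8.5]}'
python3 -m creep '{"translation":[[0,0,-4],[0,0,-8],[0,0,-12]],"delta_rot":[[0,0,0],[0,0,0],[0,0,0]],"hand":[8.5,8.5,8.5]}'
python3 now.py 2 top; python3 deck.py 2
```

```text
clock: 7.2
position: [465.7, -399.8, 208.8]
ee_rot: [0.822, -0.57, -0.0, -0.0]
contact_force: [0.5, 0.2, 1.1]
gripper_width: 85.0
grasp_force: 0.0
clock: 7.58
position: [466.9, -397.7, 88.0]
ee_rot: [0.822, -0.569, 0.0, -0.0]
contact_force: [-0.3, 0.6, 0.2]
gripper_width: 84.9
grasp_force: 0.0
top
[219. 174.] 43.1 rect [657.1 269.3] [21.  19.5] 47.0 d 22.5 [93. 89. 84.]
[453. 176.] 59.1 rect [ 648.  -262.4] [42.5 37.5] 10.2 d 43.2 [109. 105.  97.]
[167. 207.] 11.4 rect [576.6 386.1] [54.5 55.1] 25.5 d 57.6 [118. 112. 108.]
[212. 228.] 11.3 rect [526.3 278.2] [61.9 60.3] 35.9 d 82.9 [71. 69. 66.]
[461. 232.] 11.0 rect [ 524.  -279.5] [32.1 46.1] 73.7 d 46.2 [120. 114. 109.]
[213. 281.] 11.6 rect [406.7 266.6] [58.  58.6] 1.3 d 60.7 [102.  99.  95.]
[159. 285.] 11.3 rect [396.4 388.1] [62.4 60.3] 87.0 d 84.8 [ 24.  54. 108.]
[451. 285.] 10.9 rect [ 398.6 -258.1] [60.3 22.3] 4.9 d 63.0 [66. 65. 63.]
[191. 325.] 11.9 rect [310.2 308.8] [55.7 56.9] 1.3 d 59.8 [74. 35. 88.]
tcp [ 463.6 -395.4   81.9] yawx -69.5 j [-0.44  0.5  -0.21 -0.   -0.87  0.8 ] F [-1.4  2.1 -5.1] w 84.9 7.625
top
  a
[... 172 characters left out ...]
[722.8, 40.0, 51.1], 42), ([632.3, 70.4, 49.5], 34), ([532.1, -46.2, 51.3], 18), ([468.4, -62.3, 50.3], 10)]
side
  axis [ 6.194e+02 -6.000e-01]
  deckz 27.5
  knob (array([0., 0.]), array([0., 0.]), 0.0, nan)
  pointer -178.0
  np 577
  plate? (array([513.1,   4.7,  28.4]), 19.5)
  posts [([750.1, 28.0, 51.1], 75), ([517.1, 9.5, 51.1], 59), ([467.2, -0.6, 50.5], 19), ([459.6, -17.6, 51.2], 9), ([479.6, -70.4, 52.0], 27)]deck.py:15: RuntimeWarning: Mean of empty slice.
  d=P[t][:,:2].mean(0)-s; out["pointer"]=round(float(np.degrees(np.arctan2(d[1],d[0]))),1); out["np"]=int(t.sum())
  ret = um.true_divide(
  return _methods._mean(a, axis=axis, dtype=dtype,
  ret = ret.dtype.type(ret / rcount)
```

```bash
python3 -m creep '{"translation":[[0,0,-3],[0,0,-6],[0,0,-8],[0,0,-8.6],[0,0,-8.6],[0,0,-8.6]],"delta_rot":[[0,0,0],[0,0,0],[0,0,0],[0,0,0],[0,0,0],[0,0,0]],"hand":[8.5,8.5,8.5,8.5,8.5,7.5]}'
python3 -m creep '{"translation":[[0,0,0],[0,0,0],[0,0,0],[0,0,0],[0,0,0],[0,0,0]],"delta_rot":[[0,0,0],[0,0,0],[0,0,0],[0,0,0],[0,0,0],[0,0,0]],"hand":[6.5,6,5.5,5.2,5.2,5.2]}'
python3 -c "
from h import *
s=read_state();print(s['position'],s['contact_force'],s['wrist_torque'],R.from_quat(s['ee_rot']).as_matrix()[:,0])"
```

```text
clock: 8.43
position: [468.0, -398.3, 4.8]
ee_rot: [0.822, -0.569, 0.001, -0.0]
contact_force: [0.9, -0.2, 0.1]
gripper_width: 74.9
grasp_force: 0.0
clock: 9.18
position: [467.5, -398.0, 4.6]
ee_rot: [0.823, -0.569, 0.001, 0.0]
contact_force: [-1.4, 0.3, 5.7]
gripper_width: 58.6
grasp_force: 65.3
[ 467.51676334 -398.03386413    4.55746469] [-1.42133765  0.2779591   5.6766793 ] [ 0.32006847  0.27020524 -0.02785486] [ 0.35301253 -0.93561786  0.00117307]
```

```bash
python3 -m creep '{"translation":[[0,0,3],[0,0,7],[0.3,4,11],[0.7,9,13],[1.1,14,13],[1.5,19,13],[1.9,24,13],[2.2,28,13]],"delta_rot":[[0,0,0],[0,0,0],[0,0,0],[0,0,-1],[0,0,-2],[0,0,-3],[0,0,-4],[0,0,-4.3]],"hand":[5.2,5.2,5.2,5.2,5.2,5.2,5.2,5.2]}'
python3 -m creep '{"translation":[[0.3,4,0],[0.6,7.5,0],[0.71,9,0],[0.71,9,0],[0.71,9,0],[0.71,9,0]],"delta_rot":[[0,0,0],[0,0,0],[0,0,0],[0,0,0],[0,0,0],[0,0,0]],"hand":[5.2,5.2,5.2,5.2,5.2,5.2]}'
python3 now.py 3 top
```

```text
clock: 10.18
position: [488.8, -115.9, 133.3]
ee_rot: [0.801, -0.599, -0.0, -0.0]
contact_force: [0.3, -0.3, -1.2]
gripper_width: 58.5
grasp_force: 64.8
clock: 10.92
position: [496.0, -28.7, 133.2]
ee_rot: [0.8, -0.6, -0.0, 0.0]
contact_force: [0.4, -0.2, -0.2]
gripper_width: 58.3
grasp_force: 64.7
top
[308. 142.] 65.3 rect [719.3  50.4] [ 48.8 105.9] 77.0 d 109.1 [119. 116. 109.]
[216. 168.] 43.1 rect [657.7 269.4] [20.8 19.8] 0.7 d 23.1 [114. 107. 102.]
[453. 175.] 59.0 rect [ 648.2 -263. ] [40.2 41.5] 47.1 d 43.4 [120. 116. 106.]
[166. 207.] 11.6 rect [576.3 386.7] [55.4 54.3] 1.1 d 58.4 [131. 124. 119.]
[508. 207.] 15.8 rect [ 584.1 -393. ] [17.  18.3] 87.1 d 20.0 [116.  13.  11.]
[462. 233.] 11.0 rect [ 522.3 -285. ] [43.9 43.3] 4.0 d 45.7 [119. 113. 109.]
[159. 285.] 11.4 rect [397.1 387.9] [62.  60.7] 85.8 d 83.7 [ 26.  58. 117.]
[461. 287.] 11.2 rect [ 400.2 -276.8] [60.1 59.3] 4.9 d 82.1 [73. 72. 70.]
[183. 323.] 11.5 rect [313.1 327.4] [21.7 52.3] 83.2 d 52.3 [82. 43. 95.]
tcp [496.  -28.6 133.2] yawx -73.7 j [ 0.27  0.27 -0.44  0.   -0.86  0.01] F [ 0.4  0.6 -1.4] w 58.4 10.975
```

```bash
python3 -m creep '{"translation":[[0.04,0.05,-2],[0.04,0.05,-4],[0.04,0.05,-5.5],[0.04,0.05,-6.5],[0.04,0.05,-7.5],[0.04,0.05,-7.5]],"delta_rot":[[0,0,0],[0,0,0],[0,0,0],[0,0,0],[0,0,0],[0,0,0]],"hand":[5.2,5.2,5.2,5.2,5.2,5.2]}'

```

```text
clock: 11.72
position: [496.2, -27.5, 57.7]
ee_rot: [0.8, -0.6, -0.0, 0.001]
contact_force: [-0.1, -0.4, -0.6]
gripper_width: 58.3
grasp_force: 64.7
```

```bash
python3 -m creep '{"translation":[[0,0,-1],[0,0,-1.8],[0,0,-2.3],[0,0,-2.6],[0,0,-2.6]],"delta_rot":[[0,0,0],[0,0,0],[0,0,0],[0,0,0],[0,0,0]],"hand":[5.2,5.2,5.2,5.2,5.2]}'
python3 -m creep '{"translation":[[0,0,0],[0,0,0],[0,0,0],[0,0,3],[0,0,7],[0,0,12],[0,0,16]],"delta_rot":[[0,0,0],[0,0,0],[0,0,0],[0,0,0],[0,0,0],[0,0,0],[0,0,0]],"hand":[6,7,7.5,7.5,8,8.5,8.5]}'
```

```text
clock: 12.35
position: [496.5, -27.2, 32.1]
ee_rot: [0.8, -0.599, -0.0, 0.0]
contact_force: [-0.9, -0.0, -0.6]
gripper_width: 58.6
grasp_force: 42.9
clock: 13.22
position: [496.8, -27.3, 194.6]
ee_rot: [0.8, -0.599, 0.001, -0.001]
contact_force: [0.8, 0.5, -0.2]
gripper_width: 84.9
grasp_force: 0.0
```

```bash
python3 -m creep '{"translation":[[-1.6,-4.2,0],[-3.2,-8.4,0],[-4.8,-12.6,0],[-6.4,-16.8,-2],[-8,-21,-5],[-9.2,-24,-9],[-9.55,-25.1,-12],[-9.55,-25.1,-12]],"delta_rot":[[0,0,-2],[0,0,-4],[0,0,-6],[0,0,-8],[0,0,-10],[0,0,-11],[0,0,-11.7],[0,0,-11.7]],"hand":[8.5,8.5,8.5,8.5,8.5,8.5,8.5,8.5]}'
python3 -m creep '{"translation":[[0,0,0],[0,0,0]],"delta_rot":[[0,0,0],[0,0,0]],"hand":[7.5,7.5]}'
python3 now.py 4 top; python3 - <<'E'
from h import *
im,dp=grab("side"); t=np.load("pics/top4.npz")["im"]
a=cv2.resize(t[190:300,310:420],(400,400),interpolation=3); b=cv2.resize(im[190:310,270:390],(400,400),interpolation=3)
cv2.imwrite("pics/nest4.png",np.hstack([a,b])[:,:,::-1])
E
```

```text
clock: 14.22
position: [399.1, -278.4, 70.5]
ee_rot: [0.734, -0.679, -0.002, 0.001]
contact_force: [-0.0, 0.2, 0.3]
gripper_width: 85.3
grasp_force: 0.0
clock: 14.48
position: [402.4, -278.0, 73.9]
ee_rot: [0.736, -0.677, 0.002, -0.001]
contact_force: [-0.7, 0.4, 0.4]
gripper_width: 74.7
grasp_force: 0.0
top
[219. 173.] 42.8 rect [657.4 269.3] [21.5 19.5] 5.0 d 22.5 [98. 93. 88.]
[453. 176.] 58.9 rect [ 648.6 -263.3] [40.6 40.8] 54.1 d 43.3 [116. 112. 103.]
[167. 207.] 11.3 rect [576.6 385.9] [54.1 54.9] 88.7 d 57.2 [125. 118. 113.]
[509. 207.] 16.0 rect [ 584.4 -393.3] [20.2 17.9] 43.6 d 21.4 [113.  13.  11.]
[212. 228.] 11.4 rect [526.4 278.2] [61.8 61.1] 34.9 d 83.2 [75. 73. 70.]
[213. 281.] 11.7 rect [406.7 266.6] [57.9 59.6] 0.6 d 61.1 [107. 104.  99.]
[159. 285.] 11.3 rect [396.5 388.6] [64.4 60.1] 86.9 d 84.3 [ 25.  56. 113.]
[468. 286.] 11.1 rect [ 401.5 -292.6] [60.5 28.3] 10.3 d 62.8 [61. 60. 58.]
[191. 325.] 11.9 rect [310.3 309. ] [55.7 57.2] 1.2 d 60.1 [77. 37. 92.]
tcp [ 402.2 -278.    73.8] yawx -85.3 j [-0.27  0.34 -0.53  0.   -0.7   0.35] F [-0.2  0.3  0.8] w 75.0 14.525
```

View pics/nest4.png

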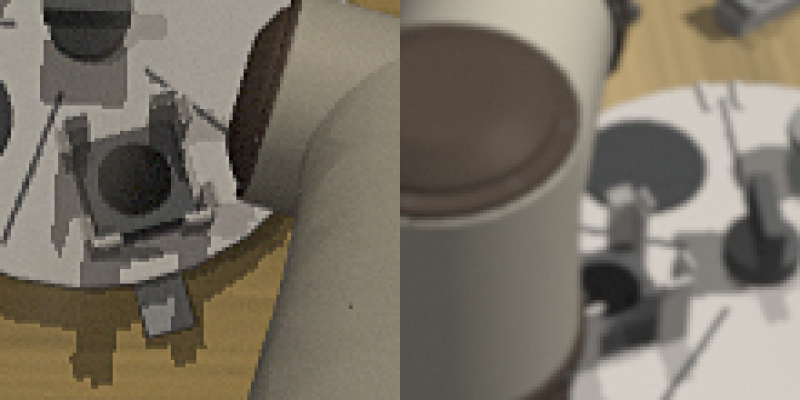

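The trap body is flat and square in the nest (left view, about (135,180) in the crop). Now the first spacer.

```bash
python3 -m creep '{"translation":[[-0.1,0,-3],[-0.1,0,-5],[-0.1,0,-6.5],[-0.1,0,-7.1],[-0.1,0,-7.4],[-0.1,0,-7.4]],"delta_rot":[[0,0,0],[0,0,0],[0,0,0],[0,0,0],[0,0,0],[0,0,0]],"hand":[7.5,7.5,7.5,7.5,7.5,7.5]}'
python3 -m creep '{"translation":[[0,0,0],[0,0,0],[0,0,0],[0,0,0],[0,0,0]],"delta_rot":[[0,0,0],[0,0,0],[0,0,0],[0,0,0],[0,0,0]],"hand":[6.5,6,5.5,5.2,5.2]}'
```

```text
clock: 15.32
position: [400.5, -278.3, -1.2]
ee_rot: [0.735, -0.678, 0.0, -0.0]
contact_force: [-0.7, 0.0, -0.2]
gripper_width: 75.0
grasp_force: 0.0
clock: 15.95
position: [400.5, -278.4, -0.6]
ee_rot: [0.735, -0.678, 0.001, -0.0]
contact_force: [-0.4, 1.2, 6.3]
gripper_width: 58.2
grasp_force: 63.8
```

```bash
python3 -m creep '{"translation":[[0,0,3],[0,0,7],[0,0,11],[1.6,4,13],[3.3,8.6,13],[5,13.2,13],[6.8,17.8,13],[8.4,22,13]],"delta_rot":[[0,0,0],[0,0,0],[0,0,0],[0,0,2],[0,0,4],[0,0,6],[0,0,8],[0,0,10]],"hand":[5.2,5.2,5.2,5.2,5.2,5.2,5.2,5.2]}'
python3 -m creep '{"translation":[[1,2.5,0],[1.2,3.05,0],[1.2,3.05,-1],[1.2,3.05,-3],[1.2,3.05,-5],[1.2,3.05,-5],[1.2,3.05,-5]],"delta_rot":[[0,0,1],[0,0,1.6],[0,0,1.6],[0,0,1.6],[0,0,1.6],[0,0,1.6],[0,0,1.6]],"hand":[5.2,5.2,5.2,5.2,5.2,5.2,5.2]}'
python3 -c "
from h import *
s=read_state();M=R.from_quat(s['ee_rot']).as_matrix();print(s['position'],np.degrees(np.arctan2(M[1,0],M[0,0])))"
```

```text
clock: 16.95
position: [484.3, -56.6, 128.6]
ee_rot: [0.792, -0.611, 0.0, -0.0]
contact_force: [1.1, -0.1, -0.4]
gripper_width: 58.0
grasp_force: 64.7
clock: 17.82
position: [495.9, -28.5, 78.6]
ee_rot: [0.8, -0.601, -0.0, 0.0]
contact_force: [0.4, 0.5, 0.4]
gripper_width: 58.3
grasp_force: 64.7
[495.90613619 -28.46711304  78.5707227 ] -73.81906039661925
```

```bash
python3 -m creep '{"translation":[[0.05,0.06,-1],[0.05,0.06,-1.8],[0.05,0.06,-2.5],[0.05,0.06,-3],[0.05,0.06,-3.2],[0.05,0.06,-3.2]],"delta_rot":[[0,0,0],[0,0,0],[0,0,0],[0,0,0],[0,0,0],[0,0,0]],"hand":[5.2,5.2,5.2,5.2,5.2,5.2]}'
python3 -m creep '{"translation":[[0,0,0],[0,0,0],[0,0,0],[0,0,3],[0,0,7],[0,0,12],[0,0,12]],"delta_rot":[[0,0,0],[0,0,0],[0,0,0],[0,0,0],[0,0,0],[0,0,0],[0,0,0]],"hand":[6,7,7.5,7.5,8,8.5,8.5]}'
python3 now.py 5 top
```

```text
clock: 18.58
position: [496.7, -27.1, 46.4]
ee_rot: [0.8, -0.6, 0.0, -0.0]
contact_force: [-1.6, -0.2, -0.4]
gripper_width: 58.1
grasp_force: 64.7
clock: 19.45
position: [499.3, -26.7, 170.5]
ee_rot: [0.8, -0.6, 0.003, -0.004]
contact_force: [-0.0, 0.7, -0.1]
gripper_width: 84.8
grasp_force: 0.0
top
[312. 131.] 65.5 rect [744.6  45.5] [48.2 33.7] 15.6 d 54.8 [95. 92. 86.]
[453. 175.] 59.2 rect [ 647.9 -263.1] [39.5 41.5] 71.2 d 42.8 [119. 115. 106.]
[161. 208.] 11.4 rect [574.3 398.9] [56.2 28.4] 12.4 d 56.3 [131. 124. 119.]
[511. 206.] 15.7 rect [ 584.4 -393.7] [20.7 18.6] 31.9 d 22.5 [125.  13.  11.]
[462. 233.] 10.9 rect [ 522.3 -284.9] [43.6 43.1] 43.6 d 45.5 [112. 107. 103.]
[159. 285.] 11.3 rect [396.6 388.3] [62.3 60.7] 86.4 d 83.9 [ 26.  58. 117.]
[180. 324.] 11.9 rect [313.1 333.2] [10.1 40.9] 89.4 d 41.0 [ 87.  47. 100.]
tcp [497.4 -26.9 168.1] yawx -73.8 j [ 0.27  0.23 -0.39 -0.   -0.95  0.01] F [-0.3  0.4 -1.1] w 85.3 19.5
```

```bash
python3 -m creep '{"translation":[[0.5,4.5,0],[1,9.5,0],[1.5,14.5,0],[2,19.5,0],[2.5,24.5,-2],[2.8,28,-5],[3.02,30.38,-8],[3.02,30.38,-9]],"delta_rot":[[0,0,3],[0,0,6],[0,0,9],[0,0,12],[0,0,15],[0,0,18],[0,0,19.3],[0,0,19.3]],"hand":[8.5,8.5,8.5,8.5,8.5,8.5,8.5,8.5]}'
python3 -m creep '{"translation":[[0,0,0],[0,0,0]],"delta_rot":[[0,0,0],[0,0,0]],"hand":[7.5,7.5]}'
python3 now.py 6 side top
```

```text
clock: 20.5
position: [524.9, 276.7, 72.3]
ee_rot: [0.89, -0.457, -0.001, 0.003]
contact_force: [1.0, -0.9, 0.3]
gripper_width: 85.1
grasp_force: 0.0
clock: 20.75
position: [527.2, 276.0, 77.1]
ee_rot: [0.889, -0.458, 0.0, -0.0]
contact_force: [0.4, 0.4, 0.3]
gripper_width: 75.0
grasp_force: 0.0
side
[338. 165.] 11.5 rect [565.8 355.7] [120.9  54.2] 66.2 d 122.9 [146. 141. 137.]
[269. 169.] 11.6 rect [397.2 385.3] [67.1 59. ] 86.3 d 85.5 [ 49.  70. 124.]
[377. 188.] 42.9 rect [656.7 266.6] [23.1 20.7] 89.0 d 25.1 [115. 111. 107.]
[325. 192.] 10.9 rect [528.3 274.5] [63.4 62.2] 36.0 d 82.7 [86. 85. 83.]
[235. 190.] 11.4 rect [311.4 306.8] [58.4 62.2] 0.3 d 63.5 [64. 40. 72.]
[276. 199.] 11.1 rect [408.9 262.8] [60.2 59.7] 44.2 d 66.8 [81. 80. 77.]
[442. 383.] 59.4 rect [ 647.8 -265.6] [41.5 41.7] 11.7 d 45.1 [140. 137. 128.]
[341. 399.] 11.6 rect [ 483.3 -262.2] [46.1 42.8] 82.7 d 47.4 [160. 155. 151.]
[423. 470.] 16.2 rect [ 585.2 -395.8] [19.9 21.9] 17.2 d 23.0 [137.  39.  36.]
top
[219. 174.] 43.2 rect [657. 269.] [20.1 20.3] 89.8 d 22.3 [101.  96.  91.]
[453. 176.] 59.3 rect [ 648.6 -263.6] [41.1 40.5] 36.6 d 44.2 [120. 116. 107.]
[508. 205.] 15.2 rect [ 584.1 -393.7] [21.2 18.4] 64.2 d 22.4 [125.  13.  11.]
[218. 226.] 11.1 rect [527.  277.9] [61.5 59.8] 34.3 d 82.8 [74. 72. 70.]
[452. 251.] 11.1 rect [ 481.4 -261.8] [43.3 46.5] 2.7 d 47.3 [130. 123. 118.]
[213. 281.] 11.6 rect [406.7 266.6] [58.1 58.1] 2.7 d 60.5 [65. 63. 60.]
[159. 285.] 11.3 rect [396.4 388. ] [62.6 60.1] 86.7 d 83.3 [ 26.  59. 118.]
[191. 325.] 11.7 rect [310.3 308.8] [55.8 57.8] 1.2 d 59.0 [58. 30. 68.]
tcp [527.3 276.3  77.6] yawx -54.5 j [ 0.75  0.48 -0.26  0.   -0.82 -0.14] F [0.2 0.2 0.4] w 75.2 20.85
```

The small cover has been knocked to about (482,-262), pixel (452,251); I'll use that later. Gripping the second spacer.

```bash
python3 -m creep '{"translation":[[0,0.05,-3],[0,0.05,-5],[0,0.05,-6.7],[0,0.05,-7.4],[0,0.05,-7.75],[0,0.05,-7.75]],"delta_rot":[[0,0,0],[0,0,0],[0,0,0],[0,0,0],[0,0,0],[0,0,0]],"hand":[7.5,7.5,7.5,7.5,7.5,7.5]}'
python3 -m creep '{"translation":[[0,0,0],[0,0,0],[0,0,0],[0,0,0],[0,0,0]],"delta_rot":[[0,0,0],[0,0,0],[0,0,0],[0,0,0],[0,0,0]],"hand":[6.5,6,5.5,5.2,5.2]}'
```

```text
clock: 21.6
position: [527.0, 277.3, -0.8]
ee_rot: [0.889, -0.458, 0.0, -0.0]
contact_force: [0.8, -1.1, 1.0]
gripper_width: 75.0
grasp_force: 0.0
clock: 22.22
position: [527.1, 277.5, -0.1]
ee_rot: [0.889, -0.457, 0.0, -0.001]
contact_force: [-1.6, 1.1, 5.6]
gripper_width: 58.1
grasp_force: 64.5
```

```bash
python3 -m creep '{"translation":[[0,0,3],[0,0,7],[0,0,11],[-0.5,-5,13],[-1,-10,13],[-1.5,-15,13],[-2,-20,13],[-2.5,-25,13]],"delta_rot":[[0,0,0],[0,0,0],[0,0,0],[0,0,-4],[0,0,-8],[0,0,-12],[0,0,-16],[0,0,-19.3]],"hand":[5.2,5.2,5.2,5.2,5.2,5.2,5.2,5.2]}'
python3 -m creep '{"translation":[[-0.4,-4,0],[-0.56,-5.5,0],[-0.56,-5.5,-1],[-0.56,-5.5,-3],[-0.56,-5.5,-4.4],[-0.56,-5.5,-4.4],[-0.56,-5.5,-4.4]],"delta_rot":[[0,0,0],[0,0,0],[0,0,0],[0,0,0],[0,0,0],[0,0,0],[0,0,0]],"hand":[5.2,5.2,5.2,5.2,5.2,5.2,5.2]}'
python3 -c "
from h import *
s=read_state();M=R.from_quat(s['ee_rot']).as_matrix();print(s['position'],np.degrees(np.arctan2(M[1,0],M[0,0])))"
```

```text
clock: 23.22
position: [501.3, 25.7, 128.8]
ee_rot: [0.799, -0.601, 0.0, -0.0]
contact_force: [0.5, -0.9, 1.4]
gripper_width: 58.1
grasp_force: 64.3
clock: 24.1
position: [496.7, -27.3, 85.0]
ee_rot: [0.8, -0.6, 0.0, -0.0]
contact_force: [0.5, -0.9, 0.1]
gripper_width: 58.3
grasp_force: 64.3
[496.70291741 -27.3201748   85.02443109] -73.70340020799226
```

```bash
python3 -m creep '{"translation":[[0,-0.03,-0.8],[0,-0.03,-1.5],[0,-0.03,-2],[0,-0.03,-2.4],[0,-0.03,-2.6],[0,-0.03,-2.6]],"delta_rot":[[0,0,0],[0,0,0],[0,0,0],[0,0,0],[0,0,0],[0,0,0]],"hand":[5.2,5.2,5.2,5.2,5.2,5.2]}'
python3 -m creep '{"translation":[[0,0,0],[0,0,0],[0,0,0],[0,0,3],[0,0,7],[0,0,12],[0,0,12]],"delta_rot":[[0,0,0],[0,0,0],[0,0,0],[0,0,0],[0,0,0],[0,0,0],[0,0,0]],"hand":[6,7,7.5,7.5,8,8.5,8.5]}'
python3 now.py 7 side
```

```text
clock: 24.85
position: [496.3, -28.1, 58.9]
ee_rot: [0.8, -0.6, 0.0, -0.0]
contact_force: [0.8, -0.7, 0.1]
gripper_width: 58.0
grasp_force: 64.2
clock: 25.72
position: [498.8, -27.7, 183.1]
ee_rot: [0.8, -0.6, 0.003, -0.004]
contact_force: [-0.6, -0.1, 0.0]
gripper_width: 85.0
grasp_force: 0.0
side
[269. 169.] 11.6 rect [397.2 386. ] [64.7 58.8] 86.2 d 84.0 [ 51.  72. 128.]
[381. 189.] 43.0 rect [661.2 262.4] [23.4 10.3] 77.1 d 23.5 [123. 120. 116.]
[235. 191.] 11.6 rect [310.2 308.2] [58.9 62.7] 10.4 d 64.7 [ 92.  55. 107.]
[276. 199.] 11.3 rect [408.3 263.6] [60.5 57.6] 62.3 d 64.6 [133. 131. 127.]
[442. 383.] 59.5 rect [ 647.7 -265.5] [42.7 41.4] 19.8 d 44.0 [146. 142. 133.]
[342. 399.] 11.4 rect [ 483.  -262.7] [44.9 43.8] 58.8 d 47.1 [140. 135. 131.]
[424. 471.] 15.7 rect [ 584.6 -396.5] [21.5 21.4] 23.1 d 23.3 [148.  43.  40.]
tcp [497.  -27.9 180.6] yawx -73.8 j [ 0.27  0.21 -0.38 -0.   -0.98  0.01] F [-1.  -0.7  0.6] w 84.9 25.775
```

```bash
python3 -m creep '{"translation":[[-1.5,5,0],[-3,10,0],[-4.5,15,0],[-6,20,0],[-7.5,25,-2],[-8.5,28,-5],[-8.95,29.31,-8.5],[-8.95,29.31,-10.5]],"delta_rot":[[0,0,0],[0,0,0],[0,0,0],[0,0,0],[0,0,0],[0,0,0],[0,0,0],[0,0,0]],"hand":[8.5,8.5,8.5,8.5,8.5,8.5,8.5,8.5]}'
python3 -m creep '{"translation":[[0,0,0],[0,0,0],[0,0,0]],"delta_rot":[[0,0,0],[0,0,0],[0,0,0]],"hand":[7.5,7.5,7.5]}'
python3 now.py 8 top side; python3 - <<'E'
from h import *
a,b=[np.load(f"pics/{n}8.npz")["im"] for n in("top","side")]
a=cv2.resize(a[190:300,290:400],(400,400),interpolation=3); b=cv2.resize(b[180:300,280:400],(400,400),interpolation=3)
cv2.imwrite("pics/nest8.png",np.hstack([a,b])[:,:,::-1])
E
```

```text
clock: 26.78
position: [404.8, 264.5, 70.7]
ee_rot: [0.8, -0.6, -0.0, 0.003]
contact_force: [0.0, 0.4, -0.3]
gripper_width: 85.2
grasp_force: 0.0
clock: 27.15
position: [407.1, 265.1, 74.6]
ee_rot: [0.8, -0.6, 0.0, -0.001]
contact_force: [0.7, 0.1, 0.7]
gripper_width: 75.0
grasp_force: 0.0
top
[219. 173.] 43.4 rect [657.2 269.5] [21.8 19.2] 46.4 d 22.8 [101.  95.  90.]
[453. 176.] 59.1 rect [ 648.8 -263.2] [39.  42.9] 86.7 d 43.8 [118. 114. 105.]
[167. 207.] 11.4 rect [576.6 385.2] [55.  54.3] 83.8 d 57.7 [128. 121. 116.]
[508. 207.] 15.3 rect [ 584.1 -392.6] [18.  20.6] 1.4 d 22.6 [115.  12.  11.]
[452. 251.] 11.0 rect [ 481.8 -261.9] [44.6 45. ] 22.9 d 46.4 [129. 122. 117.]
[215. 280.] 11.8 rect [404.4 265.6] [55.3 63.8] 78.2 d 74.5 [106. 103.  99.]
[160. 294.] 11.5 rect [380.2 389.3] [61.8 27.5] 86.8 d 66.1 [ 24.  58. 116.]
[191. 325.] 12.0 rect [310.3 309. ] [55.8 57.9] 1.0 d 59.1 [71. 35. 84.]
side
[338. 165.] 11.2 rect [578.8 383.7] [55.8 54.2] 61.9 d 59.5 [148. 143. 139.]
[270. 169.] 11.3 rect [398.3 385.8] [63.8 57.1] 87.0 d 79.9 [ 47.  69. 122.]
[377. 188.] 42.8 rect [656.  266.1] [20.4 22.7] 8.4 d 24.9 [113. 110. 106.]
[235. 191.] 11.6 rect [311.5 306.1] [58.3 63.7] 1.5 d 66.0 [77. 47. 89.]
[276. 199.] 11.2 rect [409.5 264.8] [60.5 58.5] 58.0 d 63.6 [126. 124. 120.]
[442. 383.] 59.4 rect [ 648.2 -265.4] [41.9 41.7] 73.7 d 43.8 [138. 135. 127.]
[342. 399.] 11.5 rect [ 483.4 -261.8] [45.7 42.8] 82.3 d 47.2 [159. 154. 150.]
[425. 468.] 15.8 rect [ 584.9 -395. ] [19.6 20.8] 24.5 d 21.5 [143.  42.  39.]
[406. 473.] 5.9 rect [ 560.2 -392.4] [18.4 21.3] 83.1 d 24.2 [156.  45.  41.]
tcp [407.1 265.1  74.6] yawx -73.8 j [ 0.91  0.33 -0.53  0.   -0.7  -0.63] F [-0.8  0.1 -0.1] w 75.1 27.25
```

View pics/nest8.png

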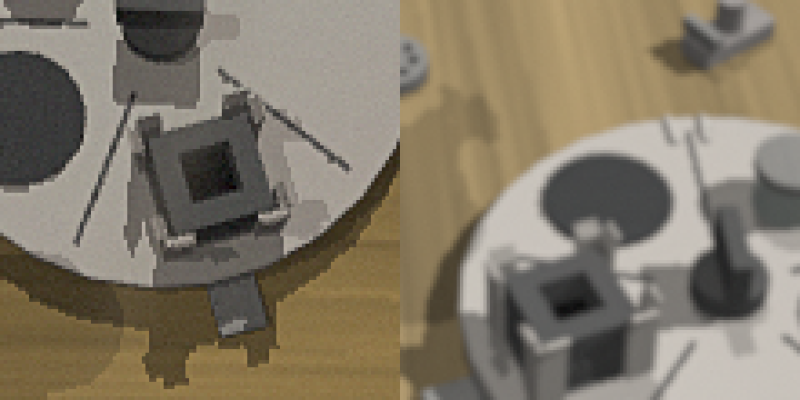

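The crop shows both spacers lying flat and square in the nest (left (210,170), right (575,300)). Now the grate.

```bash
python3 -m creep '{"translation":[[0.04,0,-3],[0.04,0,-5],[0.04,0,-6.4],[0.04,0,-7.1],[0.04,0,-7.5],[0.04,0,-7.5]],"delta_rot":[[0,0,0],[0,0,0],[0,0,0],[0,0,0],[0,0,0],[0,0,0]],"hand":[7.5,7.5,7.5,7.5,7.5,7.5]}'
python3 -m creep '{"translation":[[0,0,0],[0,0,0],[0,0,0],[0,0,0],[0,0,0]],"delta_rot":[[0,0,0],[0,0,0],[0,0,0],[0,0,0],[0,0,0]],"hand":[6.5,6,5.5,5.2,5.2]}'
```

```text
clock: 28.0
position: [407.2, 265.1, -1.0]
ee_rot: [0.8, -0.6, 0.0, -0.0]
contact_force: [0.1, -0.6, 0.1]
gripper_width: 75.0
grasp_force: 0.0
clock: 28.62
position: [407.5, 265.4, 0.1]
ee_rot: [0.8, -0.6, 0.0, -0.001]
contact_force: [-0.7, -1.3, 8.3]
gripper_width: 57.2
grasp_force: 62.0
```

```bash
python3 -m creep '{"translation":[[0,0,3],[0,0,7],[0,0,11],[1.4,-4.6,13],[2.8,-9.2,13],[4.4,-14.4,13],[6,-19.6,13],[7.4,-24.4,13]],"delta_rot":[[0,0,0],[0,0,0],[0,0,0],[0,0,0],[0,0,0],[0,0,0],[0,0,0],[0,0,0]],"hand":[5.2,5.2,5.2,5.2,5.2,5.2,5.2,5.2]}'
python3 -m creep '{"translation":[[1.2,-4,0],[1.52,-4.93,0],[1.52,-4.93,-1],[1.52,-4.93,-2.5],[1.52,-4.93,-3.8],[1.52,-4.93,-3.8],[1.52,-4.93,-3.8]],"delta_rot":[[0,0,0],[0,0,0],[0,0,0],[0,0,0],[0,0,0],[0,0,0],[0,0,0]],"hand":[5.2,5.2,5.2,5.2,5.2,5.2,5.2]}'
python3 -c "
from h import *
s=read_state();M=R.from_quat(s['ee_rot']).as_matrix();print(s['position'],np.degrees(np.arctan2(M[1,0],M[0,0])))"
```

```text
clock: 29.62
position: [481.1, 19.2, 129.0]
ee_rot: [0.8, -0.6, 0.0, -0.0]
contact_force: [-0.5, 0.1, -0.2]
gripper_width: 57.1
grasp_force: 64.3
clock: 30.5
position: [496.5, -27.9, 91.0]
ee_rot: [0.8, -0.6, 0.0, -0.0]
contact_force: [-0.5, -0.3, -0.3]
gripper_width: 57.0
grasp_force: 64.3
[496.53685355 -27.85010641  91.00345191] -73.70324511484137
```

```bash
python3 -m creep '{"translation":[[0,0,-0.6],[0,0,-1.1],[0,0,-1.5],[0,0,-1.8],[0,0,-1.98],[0,0,-1.98]],"delta_rot":[[0,0,0],[0,0,0],[0,0,0],[0,0,0],[0,0,0],[0,0,0]],"hand":[5.2,5.2,5.2,5.2,5.2,5.2]}'
python3 -m creep '{"translation":[[0,0,0],[0,0,0],[0,0,0],[0,0,3],[0,0,7],[0,0,12],[0,0,12]],"delta_rot":[[0,0,0],[0,0,0],[0,0,0],[0,0,0],[0,0,0],[0,0,0],[0,0,0]],"hand":[6,7,7.5,7.5,8,8.5,8.5]}'
python3 -m creep '{"translation":[[1,2.5,0],[3,5,0],[5,7,0],[7,9,0],[8,11,0],[8,14,0],[8,18,0],[8,18,0]],"delta_rot":[[0,0,0],[0,0,0],[0,0,0],[0,0,0],[0,0,0],[0,0,0],[0,0,0],[0,0,0]],"hand":[8.5,8.5,8.5,8.5,8.5,8.5,8.5,8.5]}'
python3 now.py 9 top side; python3 - <<'E'
from h import *
a,b=[np.load(f"pics/{n}9.npz")["im"] for n in("top","side")]
a=cv2.resize(a[190:300,290:400],(400,400),interpolation=3); b=cv2.resize(b[180:300,280:400],(400,400),interpolation=3)
cv2.imwrite("pics/nest9.png",np.hstack([a,b])[:,:,::-1])
E
```

```text
clock: 31.25
position: [496.3, -28.5, 71.2]
ee_rot: [0.8, -0.6, 0.0, 0.0]
contact_force: [-0.7, -1.4, 0.6]
gripper_width: 56.6
grasp_force: 64.5
clock: 32.12
position: [499.0, -27.9, 195.3]
ee_rot: [0.8, -0.6, 0.003, -0.004]
contact_force: [-0.6, 0.1, -0.2]
gripper_width: 85.1
grasp_force: 0.0
clock: 33.12
position: [575.7, 153.9, 190.2]
ee_rot: [0.801, -0.599, -0.0, 0.0]
contact_force: [0.6, -0.2, -0.6]
gripper_width: 85.1
grasp_force: 0.0
top
[219. 175.] 43.1 rect [656.  270.5] [21.1 16.2] 46.9 d 21.6 [97. 92. 87.]
[453. 176.] 59.1 rect [ 648.1 -263.4] [39.4 41.9] 70.6 d 43.6 [121. 116. 107.]
[509. 204.] 15.8 rect [ 584.8 -394. ] [19.1 18.4] 28.0 d 21.4 [122.  14.  12.]
[167. 207.] 11.3 rect [576.3 385.5] [55.4 54.7] 41.4 d 58.2 [130. 124. 119.]
[452. 251.] 11.3 rect [ 481.1 -260.7] [43.7 44.9] 6.5 d 46.6 [131. 124. 119.]
[168. 282.] 11.3 rect [401.  363.1] [66.8 28.3] 25.3 d 66.8 [ 24.  56. 113.]
[191. 325.] 12.0 rect [309.8 309.3] [57.3 56.7] 18.7 d 59.6 [81. 39. 96.]
side
[338. 165.] 11.5 rect [578.3 382.8] [54.8 54.7] 80.2 d 58.1 [151. 146. 141.]
[269. 169.] 11.2 rect [397.3 386.7] [65.1 58.9] 85.9 d 85.1 [ 49.  70. 124.]
[377. 188.] 42.6 rect [656.9 265.2] [22.5 19.6] 77.9 d 24.4 [115. 111. 107.]
[235. 190.] 11.4 rect [310.3 306.5] [61.4 59.8] 66.0 d 65.0 [ 89.  53. 103.]
[442. 383.] 59.6 rect [ 648.  -265.2] [41.6 42.2] 14.1 d 43.4 [141. 137. 129.]
[342. 399.] 11.5 rect [ 483.4 -262. ] [46.6 42.9] 82.4 d 47.2 [162. 157. 152.]
[420. 455.] 5.6 rect [ 586.5 -369.6] [36.5 16.6] 2.4 d 38.7 [165.  54.  47.]
[423. 471.] 16.0 rect [ 585.5 -395.2] [20.9 19.9] 81.9 d 22.2 [142.  41.  38.]
tcp [575.6 151.9 190.4] yawx -73.7 j [ 0.53  0.37 -0.13 -0.   -1.08 -0.25] F [ 0.5 -1.1  0.1] w 85.0 33.225
```

View pics/nest9.png

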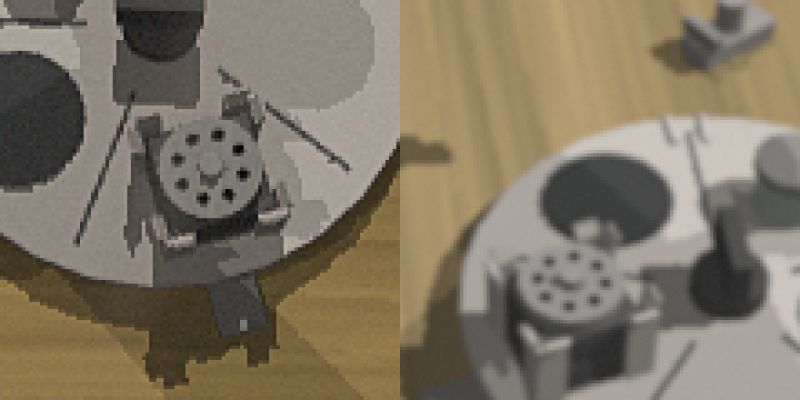

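The grate lies flat and centred with its stub up (left (210,168), right (570,283)). Now the second click.

```bash
python3 -m creep '{"translation":[[0.6,-3.6,0],[1.2,-7.4,0],[1.8,-11.2,0],[2.1,-14,0],[2.16,-15.1,0],[2.16,-15.1,0],[2.16,-15.1,0]],"delta_rot":[[0,0,-4],[0,0,-8],[0,0,-12],[0,0,-16],[0,0,-18],[0,0,-18],[0,0,-18]],"hand":[6,6,6,6,6,6,6]}'
python3 -m creep '{"translation":[[0,0,-4],[0,0,-8],[0,0,-11],[0,0,-13],[0,0,-14.1],[0,0,-14.1],[0,0,-14.1]],"delta_rot":[[0,0,0],[0,0,0],[0,0,0],[0,0,0],[0,0,0],[0,0,0],[0,0,0]],"hand":[6,6,6,6,6,6,6]}'
python3 now.py 10 side | tail -1
```

```text
clock: 34.1
position: [597.7, 1.2, 191.0]
ee_rot: [-0.697, 0.718, 0.0, 0.0]
contact_force: [-0.1, -0.6, -0.4]
gripper_width: 60.1
grasp_force: 0.0
clock: 34.98
position: [598.6, 1.0, 51.0]
ee_rot: [-0.696, 0.718, -0.001, 0.001]
contact_force: [-0.0, 0.2, 1.0]
gripper_width: 59.9
grasp_force: 0.0
tcp [598.7   1.   51.1] yawx -91.7 j [ 0.27  0.52 -0.28  0.   -0.77 -0.3 ] F [ 0.2 -0.6  0.2] w 59.7 35.025
```

```bash
python3 -m creep '{"translation":[[-0.12,0.02,-0.15],[-0.12,0.02,-0.15],[-0.12,0.02,-0.15],[-0.12,0.02,-0.15],[-0.12,0.02,-0.15],[-0.12,0.02,-0.15]],"delta_rot":[[0,0,0],[0,0,0],[0,0,0],[0,0,0],[0,0,0],[0,0,0]],"hand":[5,3,2,1,1,1]}'
python3 -m creep '{"translation":[[0,0,0],[0,0,0],[0,0,0],[0,0,0],[0,0,0],[0,0,0],[0,0,0],[0,0,0]],"delta_rot":[[0,0,2],[0,0,5],[0,0,9],[0,0,14],[0,0,19],[0,0,24],[0,0,30],[0,0,36]],"hand":[1,1,1,1,1,1,1,1]}'
python3 -m creep '{"translation":[[0,0,0],[0,0,0],[0,0,0],[0,0,0],[0,0,0],[0,0,0],[0,0,0],[0,0,0]],"delta_rot":[[0,0,6],[0,0,12],[0,0,18],[0,0,24],[0,0,29],[0,0,33],[0,0,36],[0,0,36]],"hand":[1,1,1,1,1,1,1,1]}'
python3 now.py 11 side | tail -1
```

```text
clock: 35.78
position: [597.2, 0.8, 48.9]
ee_rot: [-0.696, 0.718, -0.0, 0.0]
contact_force: [1.8, -0.3, 1.2]
gripper_width: 12.7
grasp_force: 59.6
clock: 36.78
position: [597.8, 1.0, 48.9]
ee_rot: [0.885, -0.465, 0.001, -0.001]
contact_force: [3.1, -0.7, 1.3]
gripper_width: 13.4
grasp_force: 59.6
clock: 37.78
position: [598.1, 1.4, 48.8]
ee_rot: [0.985, -0.171, 0.002, -0.001]
contact_force: [4.9, 1.0, -0.6]
gripper_width: 12.8
grasp_force: 59.5
tcp [598.2   1.4  48.9] yawx -19.7 j [ 0.27  0.52 -0.28  0.   -0.76  0.95] F [ 5.9  1.2 -0.7] w 12.7 37.825
```

```bash
python3 -m creep '{"translation":[[0,0,0],[0,0,0],[0,0,0],[0,0,4],[0,0,9],[0,0,14],[0,0,14]],"delta_rot":[[0,0,0],[0,0,0],[0,0,0],[0,0,0],[0,0,0],[0,0,0],[0,0,0]],"hand":[3,5,6,6,6,8.5,8.5]}'
python3 -m creep '{"translation":[[-0.2,5,0],[-0.5,10,0],[-0.8,15.5,0],[-1.1,21,0],[-1.4,26.5,0],[-1.7,32,0],[-1.9,36.5,0],[-2.05,38.27,0]],"delta_rot":[[0,0,-7],[0,0,-14],[0,0,-21],[0,0,-28],[0,0,-35],[0,0,-42],[0,0,-49],[0,0,-54]],"hand":[8.5,8.5,8.5,8.5,8.5,8.5,8.5,8.5]}'
python3 -m creep '{"translation":[[0,0,-5],[0,0,-10],[0,0,-11.5],[0,0,-11.5],[0,0,-11.5]],"delta_rot":[[0,0,0],[0,0,0],[0,0,0],[0,0,0],[0,0,0]],"hand":[7.5,7.5,7.5,7.5,7.5]}'
python3 now.py 12 top side;python3 deck.py 12;  python3 - <<'E'
from h import *
a,b=[np.load(f"pics/{n}12.npz")["im"] for n in("top","side")]
a=cv2.resize(a[110:290,245:425],(400,400),interpolation=3); b=cv2.resize(b[180:340,280:440],(400,400),interpolation=3)
cv2.imwrite("pics/deck12.png",np.hstack([a,b])[:,:,::-1])
E
```

```text
clock: 38.7
position: [599.0, 1.1, 193.6]
ee_rot: [0.985, -0.171, 0.005, -0.002]
contact_force: [0.3, 0.6, -0.1]
gripper_width: 84.9
grasp_force: 0.0
clock: 39.7
position: [574.9, 385.7, 186.4]
ee_rot: [0.8, -0.601, -0.0, 0.001]
contact_force: [0.4, -0.1, 0.0]
gripper_width: 85.5
grasp_force: 0.0
clock: 40.33
position: [577.4, 384.5, 75.9]
ee_rot: [0.8, -0.6, 0.001, -0.002]
contact_force: [-0.5, -0.2, 0.2]
gripper_width: 74.6
grasp_force: 0.0
top
[219. 174.] 43.5 rect [656.8 268.8] [20.5 20.9] 6.6 d 23.4 [100.  94.  89.]
[453. 176.] 59.0 rect [ 648.8 -263.4] [40.1 42.1] 45.9 d 43.9 [118. 114. 105.]
[510. 204.] 15.3 rect [ 590.8 -399.2] [20.8 35.3] 47.1 d 38.0 [121.  14.  11.]
[168. 206.] 11.5 rect [574.8 382.2] [66.  54.2] 64.2 d 73.2 [124. 118. 113.]
[452. 251.] 11.1 rect [ 481.3 -261.1] [43.5 45.4] 4.8 d 46.6 [128. 121. 116.]
[159. 285.] 11.2 rect [396.9 388.2] [63.5 60.6] 86.0 d 84.3 [21. 40. 75.]
[191. 325.] 11.8 rect [310.3 309.1] [55.8 57.5] 1.3 d 59.5 [79. 38. 93.]
side
[338. 165.] 11.3 rect [578.1 383.8] [56.1 54.3] 89.4 d 58.9 [149. 144. 139.]
[269. 169.] 11.4 rect [397.3 38
[... 489 characters left out ...]
 0.   -0.95 -0.54] F [-0.6  1.2 -1. ] w 75.1 40.425
top
  axis [595.9   6. ]
  deckz 26.4
  knob (array([596.4,   3.1]), array([14.3, 52.5]), 70.4, 76.0)
  pointer -162.3
  np 25
  plate? (array([493.1, -30.4,  30.1]), 84.9)
  posts [([722.9, 39.4, 50.7], 37), ([609.6, -69.9, 50.5], 23), ([564.0, -99.5, 52.1], 34), ([558.0, -73.7, 49.3], 14), ([556.3, -127.2, 51.4], 15), ([525.4, 68.5, 48.9], 12)]
side
  axis [596.7  -1.4]
  deckz 27.3
  knob (array([597.4,   1.3]), array([16.5, 49.9]), 69.4, 76.4)
  pointer -163.3
  np 40
  plate? (array([ 597.5, -133.2,   29.5]), 35.0)
  posts [([731.9, 32.4, 50.8], 102), ([544.0, 57.7, 50.7], 100), ([562.0, -80.3, 51.6], 42), ([593.0, -135.5, 50.8], 201)]
```

View pics/deck12.png

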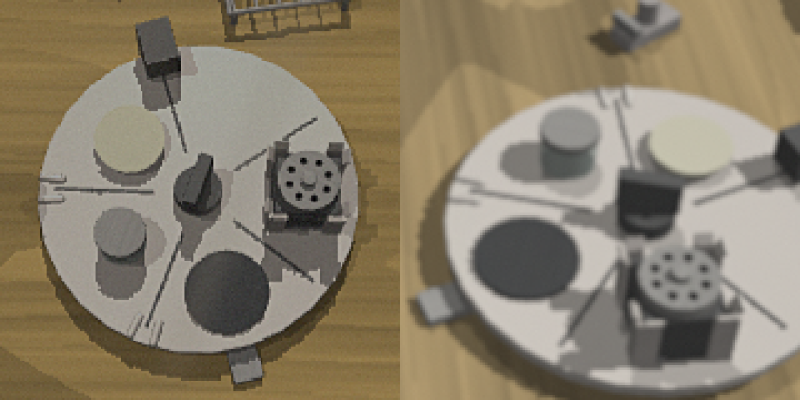

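The plate is now in front at the pointer (left crop (227,292)), and the nest stack is intact. I'll fit the plate centre carefully.

```bash
python3 - <<'E'
from h import *
from scipy.optimize import least_squares
for n in("top","side"):
    d=np.load(f"pics/{n}12.npz"); im,dp=d["im"],d["dp"]; P=cloud(n,dp)
    g=im.mean(-1); near=(np.hypot(P[...,0]-496,P[...,1]+28)<60)&(dp>0)
    for th in(75,90,100):
        m=(near&(g<th)).astype(np.uint8); m=cv2.morphologyEx(m,cv2.MORPH_OPEN,np.ones((5,5)))
        k,l,st,ce=cv2.connectedComponentsWithStats(m); i=1+np.argmax(st[1:,4])
        c=cv2.findContours((l==i).astype(np.uint8),0,1)[0][0][:,0]
        q=onplane(n,c,31)[:,:2]
        f=lambda p:np.hypot(*(q-p[:2]).T)-p[2]
        s=least_squares(f,[496,-28,42],loss="soft_l1",f_scale=1).x
        print(n,th,s.round(1),st[i,4],cv2.minEnclosingCircle(q.astype(np.float32)))
E
```

```text
top 75 [493.4 -29.4  38.7] 1020 ((494.9764099121094, -27.049957275390625), 42.15509796142578)
top 90 [495.3 -26.8  41.1] 1147 ((495.121826171875, -26.971843719482422), 42.3004264831543)
top 100 [495.2 -26.8  41.3] 1160 ((495.7699279785156, -26.56618309020996), 43.127967834472656)
side 75 [496.1 -30.6  37.4] 939 ((496.1214294433594, -31.535324096679688), 39.71302032470703)
side 90 [496.5 -30.3  39.1] 1028 ((496.46435546875, -31.120376586914062), 41.11433029174805)
side 100 [496.5 -30.5  39.5] 1051 ((496.4610595703125, -31.34790802001953), 41.87501907348633)
```

```bash
python3 -m creep '{"translation":[[0,0,-3],[0,0,-5],[0,0,-6.6],[0,0,-7.3],[0,0,-7.65],[0,0,-7.65]],"delta_rot":[[0,0,0],[0,0,0],[0,0,0],[0,0,0],[0,0,0],[0,0,0]],"hand":[7.5,7.5,7.5,7.5,7.5,7.5]}'
python3 -m creep '{"translation":[[0,0,0],[0,0,0],[0,0,0],[0,0,0],[0,0,0]],"delta_rot":[[0,0,0],[0,0,0],[0,0,0],[0,0,0],[0,0,0]],"hand":[6.5,6,5.5,4.8,4.8]}'
```

```text
clock: 41.18
position: [576.4, 383.8, -2.7]
ee_rot: [0.8, -0.6, 0.0, -0.0]
contact_force: [0.1, -0.8, 1.1]
gripper_width: 75.0
grasp_force: 0.0
clock: 41.8
position: [576.6, 384.0, -1.7]
ee_rot: [0.8, -0.6, 0.0, -0.001]
contact_force: [-1.3, 1.3, 5.9]
gripper_width: 53.5
grasp_force: 63.2
```

```bash
python3 -m creep '{"translation":[[0,0,3],[0,0,7],[0,0,11],[-1,-5,13],[-2,-10.4,13],[-3.1,-15.8,13],[-4.1,-21.2,13],[-5.2,-26.6,13]],"delta_rot":[[0,0,0],[0,0,0],[0,0,0],[0,0,0],[0,0,0],[0,0,0],[0,0,0],[0,0,0]],"hand":[4.8,4.8,4.8,4.8,4.8,4.8,4.8,4.8]}'
python3 -m creep '{"translation":[[-1,-5,0],[-2,-10,0],[-2.7,-13.6,0],[-2.82,-14.62,-2],[-2.82,-14.62,-5],[-2.82,-14.62,-7.5],[-2.82,-14.62,-8],[-2.82,-14.62,-8]],"delta_rot":[[0,0,0],[0,0,0],[0,0,0],[0,0,0],[0,0,0],[0,0,0],[0,0,0],[0,0,0]],"hand":[4.8,4.8,4.8,4.8,4.8,4.8,4.8,4.8]}'
python3 now.py 13 side|tail -1
```

```text
clock: 42.8
position: [523.3, 115.8, 126.7]
ee_rot: [0.8, -0.6, -0.0, 0.0]
contact_force: [1.1, -1.1, -0.3]
gripper_width: 53.5
grasp_force: 63.1
clock: 43.8
position: [496.1, -28.6, 47.1]
ee_rot: [0.8, -0.6, 0.0, 0.0]
contact_force: [0.3, -0.0, -0.0]
gripper_width: 53.6
grasp_force: 63.1
tcp [496.6 -28.5  47.7] yawx -73.7 j [ 0.27  0.39 -0.53  0.   -0.64  0.01] F [ 0.1 -0.1 -1. ] w 53.3 43.85
```

```bash
python3 -m creep '{"translation":[[0,0.02,-0.6],[0,0.02,-1.1],[0,0.02,-1.5],[0,0.02,-1.7],[0,0.02,-1.8],[0,0.02,-1.8]],"delta_rot":[[0,0,0],[0,0,0],[0,0,0],[0,0,0],[0,0,0],[0,0,0]],"hand":[4.8,4.8,4.8,4.8,4.8,4.8]}'
python3 -m creep '{"translation":[[0,0,0],[0,0,0],[0,0,0],[0,0,3],[0,0,7],[0,0,12],[0,0,12]],"delta_rot":[[0,0,0],[0,0,0],[0,0,0],[0,0,0],[0,0,0],[0,0,0],[0,0,0]],"hand":[5.5,6.5,7,7,7,7,7]}'
python3 -m creep '{"translation":[[-0.2,-4.5,0],[-0.5,-9.5,0],[-0.8,-14.5,0],[-1.1,-19,-2],[-1.3,-22,-4],[-1.42,-23.4,-7],[-1.42,-23.4,-7],[-1.42,-23.4,-7]],"delta_rot":[[0,0,0],[0,0,0],[0,0,0],[0,0,0],[0,0,0],[0,0,0],[0,0,0],[0,0,0]],"hand":[7,7,7,7,7,7,7,7]}'
python3 now.py 14 side top; python3 - <<'E'
from h import *
for n in("top","side"):
    d=np.load(f"pics/{n}14.npz"); im,dp=d["im"],d["dp"]; P=cloud(n,dp)
    m=(np.hypot(P[...,0]-496,P[...,1]+28)<45)&(P[...,2]>38)&(P[...,2]<48)
    print(n,m.sum(),np.median(P[m][:,2]),cv2.minEnclosingCircle(P[m][:,:2].astype(np.float32)), P[m].mean(0), P[m][:,2].std())
E
```

```text
clock: 44.6
position: [495.9, -28.6, 29.2]
ee_rot: [0.8, -0.6, -0.0, 0.0]
contact_force: [-0.9, -0.5, 2.5]
gripper_width: 53.7
grasp_force: 63.3
clock: 45.48
position: [498.8, -27.9, 153.2]
ee_rot: [0.8, -0.6, 0.003, -0.004]
contact_force: [-0.5, 0.4, -1.1]
gripper_width: 69.9
grasp_force: 0.0
clock: 46.48
position: [482.1, -262.2, 79.3]
ee_rot: [0.8, -0.6, 0.0, 0.0]
contact_force: [0.2, -0.6, 0.2]
gripper_width: 69.8
grasp_force: 0.0
side
[269. 169.] 11.4 rect [397.2 386.8] [67.9 59.1] 86.1 d 83.4 [ 51.  74. 131.]
[235. 190.] 11.5 rect [311.  306.9] [61.4 59.9] 46.2 d 65.9 [ 94.  56. 109.]
[308. 277.] 27.9 rect [459.6  15.4] [217.   42.9] 84.3 d 217.0 [166. 162. 156.]
[442. 383.] 59.5 rect [ 648.2 -265.6] [42.1 41.5] 1.8 d 44.3 [148. 145. 136.]
[341. 399.] 11.5 rect [ 482.6 -261.7] [43.4 45.6] 5.3 d 46.9 [143. 138. 134.]
[423. 470.] 15.8 rect [ 585.2 -395.3] [21.7 19.3] 75.4 d 22.5 [147.  42.  39.]
top
[219. 174.] 43.5 rect [657.2 269.4] [21.1 19.4] 45.9 d 22.0 [96. 91. 86.]
[456. 250.] 11.0 rect [ 483.1 -271.4] [43.7 26. ] 11.8 d 43.9 [106. 100.  95.]
[159. 285.] 11.4 rect [396.8 387.9] [63.3 60.6] 85.9 d 83.6 [ 24.  55. 111.]
[194. 317.] 11.7 rect [329.6 304.5] [52.4 17.7] 76.7 d 52.4 [77. 38. 90.]
tcp [ 482.7 -262.    80.1] yawx -73.7 j [-0.2   0.42 -0.37  0.   -0.78  0.49] F [ 0.6  0.6 -0.4] w 69.9 46.575
top 505 42.28463355629242 ((495.6156921386719, -25.252687454223633), 27.881502151489258) [494.99113766 -25.14660649  42.27942823] 1.5709560704827326
side 19 42.45461873605632 ((471.3077392578125, -32.17530822753906), 9.522696495056152) [471.38109194 -31.90917314  42.07021974] 2.125636820489174
```

```bash
python3 -m creep '{"translation":[[0,0,-3],[0,0,-5],[0,0,-6.6],[0,0,-7.5],[0,0,-7.9],[0,0,-7.9]],"delta_rot":[[0,0,0],[0,0,0],[0,0,0],[0,0,0],[0,0,0],[0,0,0]],"hand":[7,7,7,6.5,6.5,6.5]}'
python3 -m creep '{"translation":[[0,0,0],[0,0,0],[0,0,0],[0,0,0],[0,0,0]],"delta_rot":[[0,0,0],[0,0,0],[0,0,0],[0,0,0],[0,0,0]],"hand":[5.5,5,4.5,4,4]}'
```

```text
clock: 47.32
position: [482.1, -262.5, 0.2]
ee_rot: [0.8, -0.6, 0.0, -0.0]
contact_force: [0.0, 0.4, -0.5]
gripper_width: 65.0
grasp_force: 0.0
clock: 47.95
position: [482.1, -262.6, 1.0]
ee_rot: [0.8, -0.6, 0.0, -0.0]
contact_force: [-2.1, 0.2, 5.8]
gripper_width: 43.2
grasp_force: 60.1
```

```bash
python3 -m creep '{"translation":[[0,0,3],[0,0,7],[0,0,11],[0.2,4,13],[0.5,9,13],[0.8,14,13],[1.1,19,13],[1.3,22,13]],"delta_rot":[[0,0,0],[0,0,0],[0,0,0],[0,0,0],[0,0,0],[0,0,0],[0,0,0],[0,0,0]],"hand":[4,4,4,4,4,4,4,4]}'
python3 -m creep '{"translation":[[0.13,1.47,0],[0.13,1.47,-2],[0.13,1.47,-4],[0.13,1.47,-6],[0.13,1.47,-7],[0.13,1.47,-7],[0.13,1.47,-7]],"delta_rot":[[0,0,0],[0,0,0],[0,0,0],[0,0,0],[0,0,0],[0,0,0],[0,0,0]],"hand":[4,4,4,4,4,4,4]}'
python3 now.py 15 side|tail -1
```

```text
clock: 48.95
position: [494.5, -40.5, 130.1]
ee_rot: [0.8, -0.599, -0.0, -0.0]
contact_force: [0.2, -0.3, 0.1]
gripper_width: 43.3
grasp_force: 61.0
clock: 49.82
position: [496.7, -27.8, 60.6]
ee_rot: [0.8, -0.6, 0.0, -0.0]
contact_force: [-0.0, 0.6, -0.2]
gripper_width: 43.4
grasp_force: 61.0
tcp [496.7 -27.7  60.7] yawx -73.8 j [ 0.27  0.37 -0.52  0.   -0.68  0.01] F [ 0.7 -1.  -0.4] w 43.1 49.875
```

```bash
python3 -m creep '{"translation":[[-0.02,0,-0.6],[-0.02,0,-1.1],[-0.02,0,-1.4],[-0.02,0,-1.58],[-0.02,0,-1.65],[-0.02,0,-1.65]],"delta_rot":[[0,0,0],[0,0,0],[0,0,0],[0,0,0],[0,0,0],[0,0,0]],"hand":[4,4,4,4,4,4]}'
python3 -m creep '{"translation":[[0,0,0],[0,0,0],[0,0,0],[0,0,3],[0,0,7],[0,0,12],[0,0,12]],"delta_rot":[[0,0,0],[0,0,0],[0,0,0],[0,0,0],[0,0,0],[0,0,0],[0,0,0]],"hand":[5,6,6.5,6.5,6.5,6.5,6.5]}'
python3 -m creep '{"translation":[[-0.5,5,0],[-1,10,0],[-1.5,15,0],[-2,20,0],[-2.5,25,0],[-3,30,0],[-3,33,0],[-3,33,0]],"delta_rot":[[0,0,0],[0,0,0],[0,0,0],[0,0,0],[0,0,0],[0,0,0],[0,0,0],[0,0,0]],"hand":[7,7,7,7,7,7,7,7]}'
python3 now.py 16 side top; python3 - <<'E'
from h import *
out=[]
for n,(r,c,w) in {"top":(110,245,180),"side":(180,280,180)}.items():
    d=np.load(f"pics/{n}16.npz"); im,dp=d["im"],d["dp"]; P=cloud(n,dp)
    for lo,hi in((38,48),(50,60)):
        m=(np.hypot(P[...,0]-496,P[...,1]+28)<45)&(P[...,2]>lo)&(P[...,2]<hi)
        print(n,m.sum(),np.median(P[m][:,2]).round(1),cv2.minEnclosingCircle(P[m][:,:2].astype(np.float32)),P[m][:,2].std().round(1))
    out.append(cv2.resize(im[r:r+w,c:c+w],(400,400),interpolation=3))
cv2.imwrite("pics/deck16.png",np.hstack(out)[:,:,::-1])
E
```

```text
clock: 50.62
position: [495.8, -27.9, 44.0]
ee_rot: [0.8, -0.6, 0.0, 0.0]
contact_force: [-1.5, -0.2, 4.3]
gripper_width: 43.2
grasp_force: 61.7
clock: 51.5
position: [498.6, -27.2, 167.6]
ee_rot: [0.8, -0.6, 0.003, -0.004]
contact_force: [-0.6, -0.2, -0.8]
gripper_width: 65.0
grasp_force: 0.0
clock: 52.5
position: [465.2, 303.8, 162.0]
ee_rot: [0.801, -0.599, -0.0, 0.001]
contact_force: [-0.5, -0.5, -0.1]
gripper_width: 70.1
grasp_force: 0.0
side
[269. 169.] 11.4 rect [397.2 386.1] [69.2 59. ] 86.4 d 84.3 [ 48.  68. 121.]
[377. 188.] 42.5 rect [654.1 266.8] [20.6 22.3] 21.2 d 25.5 [112. 108. 105.]
[235. 191.] 11.4 rect [309.9 306.2] [61.8 58.9] 60.6 d 65.0 [74. 45. 85.]
[442. 383.] 59.5 rect [ 648.2 -265.2] [42.2 41.5] 27.4 d 43.9 [137. 134. 126.]
[418. 454.] 6.0 rect [ 585.8 -367.1] [25.8 14.1] 24.9 d 26.3 [161.  54.  47.]
[424. 470.] 16.1 rect [ 585.6 -395.3] [20.9 18.8] 57.8 d 22.1 [135.  39.  36.]
top
[219. 173.] 42.7 rect [657.3 269.4] [22.3 19.4] 45.0 d 22.9 [99. 94. 89.]
[453. 175.] 59.0 rect [ 648.9 -263.2] [39.8 42.7] 86.5 d 44.2 [117. 113. 104.]
[509. 206.] 15.8 rect [ 582.8 -393.3] [17.7 19.4] 87.9 d 21.2 [126.  12.  11.]
[159. 285.] 11.2 rect [396.8 388.2] [63.1 60.3] 86.3 d 84.1 [ 25.  57. 115.]
[191. 325.] 11.8 rect [310.3 309. ] [55.7 57.4] 1.0 d 59.4 [64. 32. 76.]
tcp [465.2 301.7 162.3] yawx -73.8 j [ 0.87  0.33 -0.26 -0.   -0.98 -0.58] F [-0.6 -0.3  0.5] w 70.0 52.6
top 151 42.3 ((495.2307434082031, -25.0997257232666), 28.017498016357422) 1.9
top 359 54.1 ((495.3163146972656, -26.359981536865234), 22.999006271362305) 1.6
side 184 43.2 ((496.74017333984375, -27.7719669342041), 28.078264236450195) 2.3
side 373 55.5 ((497.7981872558594, -27.3215274810791), 24.387243270874023) 1.5
```

View pics/deck16.png

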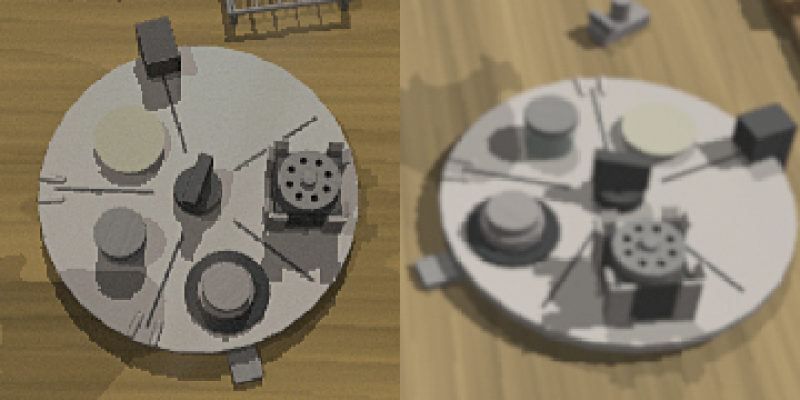

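The covers are stacked and centred on the plate (left crop (227,290)), and the nest stack is intact. Before handing in I check numerically that the cream disc on the deck isn't the large cover.

```bash
python3 - <<'E'
from h import *
d=np.load("pics/top0.npz"); im,dp=d["im"],d["dp"]; P=cloud("top",dp)
for px in((374,197),(348,157),(166,207)):
    z=P[px[1],px[0],2]; m=((np.hypot(P[...,0]-P[px[1],px[0],0],P[...,1]-P[px[1],px[0],1])<45)&(abs(P[...,2]-z)<5)).astype(np.uint8)
    k,l=cv2.connectedComponents(m); q=P[l==l[px[1],px[0]]]
    print(px,z.round(1),2*cv2.minEnclosingCircle(q[:,:2].astype(np.float32))[1],im[px[1]-4:px[1]+5,px[0]-4:px[0]+5].mean((0,1)))
E
```

```text
(374, 197) 40.4 72.48075866699219 [151.7037037  147.41975309 126.49382716]
(348, 157) 65.0 52.03502655029297 [120.22222222 116.56790123 110.86419753]
(166, 207) 11.0 59.195838928222656 [128.2962963  121.5308642  116.19753086]
```

The cream disc is about 70 mm across, 13–14 mm thick and yellowish, so it isn't the large aluminium cover. Handing in.

```bash
python3 -c "
from bench import job_done
print(job_done())"
```

```text
the job is handed in; nothing more can be done
None
```

The job is handed in at about 53 s on the robot's clock: the trap body, both spacers and the grate are built in the nest, and the medium and small covers are stacked on the plate, centred to about 1.5 mm by the cameras (no large cover was in the scene).

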